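Pack a pipe-fitting box in two layers

ROBOT

A 6-joint arm with a two-finger parallel gripper is mounted at the origin on the work surface. World frame = base frame: x ahead of the robot, y to its left, z up, the work surface at z = 0. Lengths are in m, angles in rad, forces in N, time in s.
With the tool pointing down it reaches from about 0.425 to 0.95 m from the base axis. Payload 3.5 kg.
Tool frame: the origin (TCP) lies on the centre line of the jaws, within the pads' length; the fingertips stand 11 mm ahead of it and the grasp point (between the pads) lies 8 mm behind it; x points along the fingers, y is the direction in which the jaws open and shut, and the axes are right-handed (so a half turn about x gives the same grasp; the last joint's range is limited). The gripper opens to 85 mm and grips with 20 to 120 N. Pads are 22 mm wide; open, the fingers measure 114 mm over their backs; the gripper's body (76 mm by 85 mm) begins 54 mm behind the grasp point. The pads swing forward as they close: fully open they stand 13 mm farther back than shut.
Start: joints at [-0.15, 0.286, 1.577, -0, 1.279, -0.15], TCP at [0.675, 0, 0.242] pointing down, gripper open.
Joint ranges: [-2.77, 2.77], [-0.9, 2.22], [0.21, 2.48], [-1.53, 4.67], [0.24, 2.81], [-2.84, 2.84]. Speed limits (rad/s): [2.79, 2.79, 3.14, 3.14, 3.14, 3.14].

INTERFACE

Orientations are given as a unit quaternion [x, y, z, w].
In Python, from plant import ctrl gives the robot as it stands. The module is installed in compiled form; this text tells all that it offers.
- The arm moves only by the tool drive_tool, never from a script. Its argument "series" is a list of rows, each a list of 2 entries, a list of its own where there are three numbers: the shift along the tool's x, y, z in units of 50 mm (1.0 is 50 mm), then the turn, a rotation vector about the tool's x, y, z in degrees. A call has 1 to 5 rows; each row shifts and turns the pose as measured when the row begins, along the tool's axes as they then stand; what a row does not reach is not made up. A row lasts 1/10 s, in which the tool goes at most 50 mm and 8.59 degrees, less where a joint would pass 70% of its speed; a pose out of reach is approached as far as the arm can. A call is refused whole if a number of a shift passes 1 or a number of a turn 8.59, either way. A call with a gripper value outside its range is refused whole. "grip" is the gripper's target within -1 to 1 (fully open at 1, half-way at 0, shut at -1), set as the call begins (left out, the last holds). The fingers move at their own pace and stop on an object; "newtons" is the grip in N (left out, the last holds). Time passes only in rows, so rows that do not move let the fingers close. It gives the time, the measured TCP pose, the force and the opening at its end, in the units of the state.
- ctrl.get_state(): the state, without advancing time (a new reading comes with each control period).
- ctrl.read_camera(name): name is "scene" or "side" or "wrist"; returns a dict with "img" (420x560x3 uint8, red, green, blue), "camera_matrix" (3x3 intrinsics, pixels), "R" (3x3) and "t" (3): a world point X has camera coordinates R X + t. Camera axes: x right, y down, z forward; pixel columns grow to the right and rows downward; lengths in m; the calibration is good to about 2 mm. The wrist camera is an equidistant fisheye: a pixel r from the principal point sees the ray r / f radians off the axis. A picture is of the moment at which its call begins. There is no depth.
- ctrl.sign_off(): hands the job in, once; it reports no verdict.
The state is a dict: "time": time; "qpos": joint angles; "dq": joint speeds; "joint_efforts": joint torques, N m; "eef_pos": TCP position; "tcp_rot": TCP orientation; "contact_force": force on the tool from outside, world axes, zero at the start; "wrist_torque": the same for the moment, N m; "opening": opening from 0.0 (shut) to 1.0 (fully open).
Only numpy, scipy, OpenCV 4.12 (cv2) and the standard library are available. Lean on these libraries where they do the work, as an engineer would, in place of code of your own. Each camera call takes 0.05 s, during which the arm holds its last target.

TASK

Finish packing the blue box on the bench: lay the elbow fitting flat in the bottom beside the tee that is already there, then lower the divider plate in until it sits level on the box's ledges, and then lay the round tub and the small carton flat on the plate, one on each side of its handle. Set every piece down rather than dropping it, and leave the large straight coupler, the tape measure and the scraper where they are.

Things in the scene. Friction and masses are not known exactly. Their poses are not given: they have to be found in the camera images.
- tote: Blue open box, fixed. Origin: underside centre; x along its long side. Floor 5 mm thick, rim 102 mm high, outside 264 x 184 mm with lip. Walls lean out 3 degrees; inside about 234 x 154 mm at the floor, 240 x 160 at the ledges, 244 x 164 at the rim. A ledge runs along each long inside wall: top 61 mm above the underside, 4 mm thick, 10 mm wide (140 mm clear between ledges).
- plate: Grey divider plate 232 (x) x 152 (y) x 5 mm, 0.28 kg, lying on the bench. Origin: underside centre. Bridge handle in the middle along y: 90 mm long, 12 mm thick in x, its bar 21 to 35 mm above the underside; grip it across the 12 mm from above. Fits either way round, on the ledges, with 4 mm to spare on each side; underside then 61 mm above the box's underside.
- elbow: Yellow 90 degree elbow, 0.15 kg, lying flat: two round arms, 44 mm diameter, axes 22 mm above its underside, overall 84 x 84 mm; two terminal posts on top near the arm ends reach 53 mm. Origin: underside, centre of the outline. The arm axes meet at (-20, -20) mm; one arm runs along +x to x = 42 mm, the other along +y to y = 42 mm.
- tee: Yellow tee, 0.20 kg, loose, already lying flat on the box's floor near the box's -x end, branch towards the free +x end. 44 mm diameter; run 96 mm long along its y at x = -15 mm, branch along +x to x = 37 mm; terminal posts reach 53 mm. Origin: underside, centre of its 74 x 96 mm outline.
- tub: Loose round white lidded tub, 60 mm diameter, 32 mm high, 0.14 kg, standing on the bench. Origin: underside centre.
- carton: Loose small cardboard carton, 76 (x) x 54 (y) x 32 (z) mm, 0.13 kg, lying flat on the bench. Origin: underside centre.
- coupler: Large straight yellow coupler standing on end, 60 mm diameter, 90 mm high, with two small posts on one side; not wanted in the box. Origin: underside centre.
- tape: Black tape measure, 68 x 34 x 61 mm, on the bench; leave it. Origin: underside centre.
- scraper: Hand scraper lying flat, 155 mm long along x, wooden handle and steel blade, 42 mm wide; leave it. Origin: underside, near the middle of its length.

How it is judged:
By the outcome, as a careful person would: the job done as asked, in the order asked, and still so for the second after the job is handed in, with the robot touching nothing.
It also fails if it takes over 72 s, if anything falls off the work surface, if the arm or the gripper's body presses on something with over 40 N, if the wrist force passes 120 N, or if a joint passes its speed limit or range.

## Working session

There is one attempt and no reset: what is moved stays moved. The work goes in short steps, Python scripts to look and compute and a tool call to move; the robot and the scene stay as the last step left them, time stands still between calls to the robot, and variables do not carry over. Pictures are saved under pics/ and viewed, and the job is handed in when it is done.

Besides the shell and the picture viewer there is one more tool, called after ">>>" as name(argument=value, ...) on one line, values as JSON. drive_tool: Moves the arm, as the interface text tells. Its arguments: {"type":"object","properties":{"series":{"type":"array"},"grip":{"type":"number"},"newtons":{"type":"number"}},"required":["series"]}

```bash
mkdir -p pics; python3 - <<'E'
from plant import ctrl
import cv2,numpy as np,pickle
print(ctrl.get_state())
for n in ["scene","side","wrist"]:
    c=ctrl.read_camera(n); pickle.dump(c,open(f"c0_{n}.pkl","wb"))
    cv2.imwrite(f"pics/a_{n}.png",c["img"][:,:,::-1]); print(n,c["camera_matrix"].tolist(),c["R"].round(3).tolist(),c["t"].round(3).tolist())
E
```

```text
{'time': 0.0, 'qpos': array([-1.49998044e-01,  2.87183190e-01,  1.57817461e+00, -1.43033041e-05,
        1.27862457e+00, -1.49954577e-01]), 'dq': array([0.00086177, 0.0007179 , 0.00127466, 0.00034229, 0.00014216,
       0.00173659]), 'joint_efforts': array([-1.79628755e-04, -4.05981302e+01, -2.92628127e+01, -1.54224781e-04,
        5.81841552e-03,  3.74769741e-06]), 'eef_pos': array([6.74363376e-01, 1.23827132e-04, 2.40936772e-01]), 'tcp_rot': array([ 0.49950412,  0.50066692, -0.50051483,  0.4993127 ]), 'contact_force': array([ 0.22404185,  0.56648647, -0.47317312]), 'wrist_torque': array([-0.00842163,  0.01097106, -0.00122584]), 'opening': 1.0011834853827297}
scene [[429.52791354072724, 0.0, 277.0009698972095], [0.0, 429.52791354072724, 205.95277468798062], [0.0, 0.0, 1.0]] [[0.702, 0.712, 0.014], [0.402, -0.381, -0.833], [-0.587, 0.591, -0.554]] [-0.393, -0.188, 1.576]
side [[400.7712890455325, 0.0, 278.6398838582448], [0.0, 400.7712890455325, 211.9978751045256], [0.0, 0.0, 1.0]] [[-0.785, -0.619, -0.005], [-0.299, 0.387, -0.872], [0.542, -0.684, -0.489]] [0.445, 0.207, 0.586]
wrist [[325.19226210127806, 0.0, 276.82859426906657], [0.0, 325.19226210127806, 211.860370571496], [0.0, 0.0, 1.0]] [[1.0, 0.0, -0.002], [0.001, -0.957, 0.289], [-0.002, -0.289, -0.957]] [-0.674, -0.037, 0.38]
```

View pics/a_scene.png

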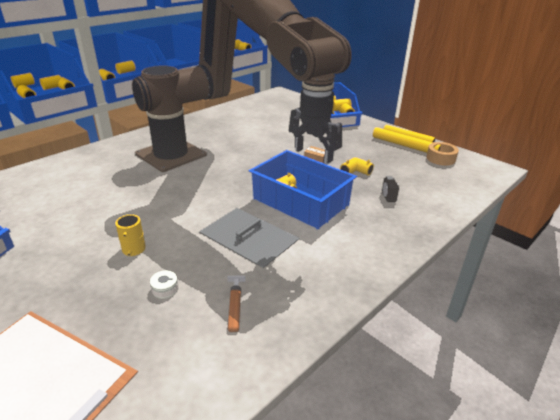

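View pics/a_side.png

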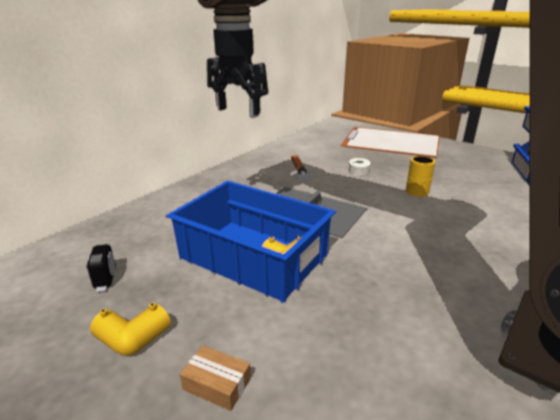

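View pics/a_wrist.png

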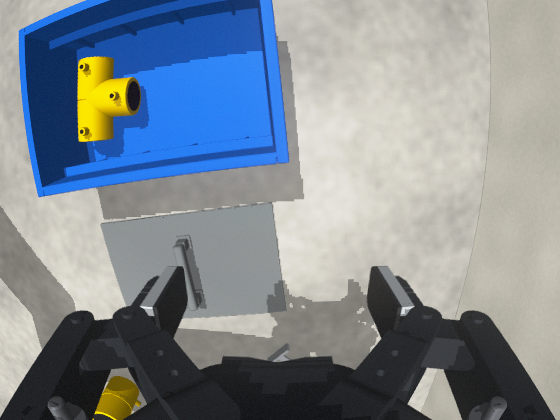

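```bash
cat > h.py <<'E'
import numpy as np,cv2,pickle
from scipy.spatial.transform import Rotation as Ro
def ray(c,u,v,wrist):
    K=c["camera_matrix"]; x=(u-K[0,2])/K[0,0]; y=(v-K[1,2])/K[1,1]
    if wrist:
        r=np.hypot(x,y); s=np.sin(r)/r if r>1e-9 else 1; d=np.array([x*s,y*s,np.cos(r)])
    else: d=np.array([x,y,1.])
    R=c["R"];return -R.T@c["t"],R.T@d
def onz(c,u,v,z,wrist=False):
    o,d=ray(c,u,v,wrist); return o+d*(z-o[2])/d[2]
def proj(c,P,wrist=False):
    P=np.atleast_2d(P); q=P@c["R"].T+c["t"]; K=c["camera_matrix"]
    if wrist:
        rr=np.hypot(q[:,0],q[:,1]); th=np.arctan2(rr,q[:,2]); s=th/np.maximum(rr,1e-9)
        xy=q[:,:2]*s[:,None]
    else: xy=q[:,:2]/q[:,2:]
    return xy*K[0,0]+K[:2,2]
def shot(n,tag):
    from plant import ctrl
    c=ctrl.read_camera(n); pickle.dump(c,open(f"{tag}_{n}.pkl","wb")); cv2.imwrite(f"pics/{tag}_{n}.png",c["img"][:,:,::-1]); return c
def rect(pose,w,h,z): # outline pts at height z
    x,y,a=pose; p=np.array([[w,h],[-w,h],[-w,-h],[w,-h]])/2
    c,s=np.cos(a),np.sin(a); p=p@np.array([[c,s],[-s,c]])+[x,y]
    return np.c_[p,np.full(4,z)]
def circ(x,y,r,z,n=60):
    t=np.linspace(0,2*np.pi,n); return np.c_[x+r*np.cos(t),y+r*np.sin(t),np.full(n,z)]
def tr(pose,P):
    x,y,a=pose;P=np.array(P,float);c,s=np.cos(a),np.sin(a)
    return np.c_[P[:,:2]@np.array([[c,s],[-s,c]])+[x,y],P[:,2]]
def go(st,pos,yaw=None,R=None):
    "remaining move in tool axes, units of 50mm; yaw=direction of jaw axis (tool y) from world x, deg"
    Rt=Ro.from_quat(st["tcp_rot"]).as_matrix()
    d=Rt.T@(np.array(pos)-st["eef_pos"])/0.05
    out=[d.round(2).tolist()]
    if yaw is not None:
        a=np.radians(yaw);x=[0,0,-1];y=[np.cos(a),np.sin(a),0];Rg=np.c_[x,y,np.cross(x,y)]
        out.append(np.degrees(Ro.from_matrix(Rt.T@Rg).as_rotvec()).round(1).tolist())
    return out
E
python3 - <<'E'
from h import *
w=pickle.load(open("c0_wrist.pkl","rb"));s=pickle.load(open("c0_side.pkl","rb"));c=pickle.load(open("c0_scene.pkl","rb"))
for n,z,pts in [("rim",.102,[(20,30),(39,196),(288,162),(272,0)]),("plate",.005,[(101,222),(272,203),(286,311)]),("handle",.035,[(180,240),(199,305)]),("floor tee post",.058,[(84,68),(84,132),(115,97)])]:
    print(n,[onz(w,*p,z,True).round(4)[:2].tolist() for p in pts])
print("rim side",[onz(s,*p,.102).round(3)[:2].tolist() for p in [(228,183),(168,215),(285,297),(335,212)]])
print("elbow side",[onz(s,*p,.053).round(3)[:2].tolist() for p in [(104,312),(153,306)]], onz(s,127,352,.01))
print("carton top side",[onz(s,*p,.032).round(3)[:2].tolist() for p in [(204,348),(251,370),(233,396),(181,374)]])
print("scene tub", onz(c,164,278,.032), "coupler",onz(c,129,222,.09),"tape",onz(c,390,182,.06))
E
```

```text
rim [[0.406, 0.1913], [0.4239, 0.0105], [0.6835, 0.037], [0.6701, 0.1765]]
plate [[0.4403, -0.0504], [0.6683, -0.0252], [0.6864, -0.1757]]
handle [[0.5623, -0.061], [0.5765, -0.149]]
floor tee post [[0.4671, 0.141], [0.4646, 0.0704], [0.5067, 0.1039]]
rim side [[0.666, 0.048], [0.656, 0.217], [0.348, 0.262], [0.418, 0.017]]
elbow side [[0.572, 0.408], [0.526, 0.356]] [0.51999355 0.41332115 0.01      ]
carton top side [[0.421, 0.352], [0.345, 0.339], [0.337, 0.381], [0.413, 0.4]]
scene tub [ 0.58001441 -0.38711848  0.032     ] coupler [ 0.40498322 -0.36829267  0.09      ] tape [0.7188133  0.32621987 0.06      ]
```

>>> drive_tool(series=[[[-0.2,-0.6,-0.95],[0,0,0]],[[-0.2,-0.6,-0.95],[0,0,0]],[[-0.2,-0.6,-0.95],[0,0,0]],[[-0.2,-0.6,-0.95],[0,0,0]],[[-0.2,-0.6,-0.95],[0,0,0]]])

```text
time: 0.65
eef_pos: [0.5408, 0.2095, 0.2818]
tcp_rot: [-0.5, -0.499, 0.505, -0.495]
contact_force: [-0.5, 0.6, 0.8]
opening: 1.002
```

>>> drive_tool(series=[[[-0.2,-0.6,-0.95],[0,0,0]],[[0,0,0],[0,0,0]]])

```text
time: 0.85
eef_pos: [0.512, 0.2555, 0.292]
tcp_rot: [-0.5, -0.501, 0.503, -0.496]
contact_force: [0.2, -0.7, -0.5]
opening: 0.999
```

```bash
python3 -c "
from h import *
shot('wrist','b')"
```

```text
(no output)
```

View pics/b_wrist.png

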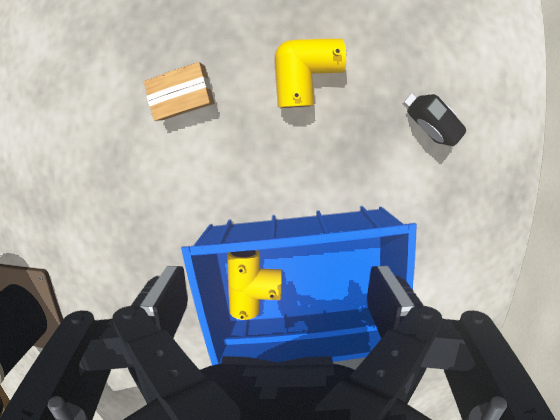

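```bash
python3 - <<'E'
from h import *
c=pickle.load(open("b_wrist.pkl","rb"))
im=c["img"][20:150,130:360,::-1]
cv2.imwrite("pics/b_crop.png",cv2.resize(im,None,fx=3.4,fy=3.4,interpolation=cv2.INTER_CUBIC))
im=c["img"][200:380,170:430,::-1]
cv2.imwrite("pics/b_crop2.png",cv2.resize(im,None,fx=3,fy=3,interpolation=cv2.INTER_CUBIC))
# elbow outline via color
hsv=cv2.cvtColor(c["img"],cv2.COLOR_RGB2HSV)
m=cv2.inRange(hsv,(18,150,60),(35,255,255))
n,l,st,ce=cv2.connectedComponentsWithStats(m)
for i in range(1,n):
    if st[i,4]>300: print(st[i],ce[i])
E
```

```text
[ 275   39   71   68 3430] [305.1451895  67.3696793]
[ 228  253   53   67 2468] [250.26134522 285.58873582]
```

View pics/b_crop.png

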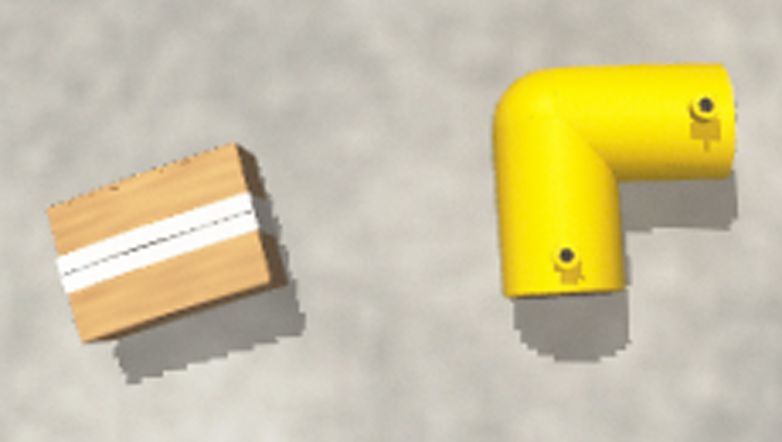

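View pics/b_crop2.png

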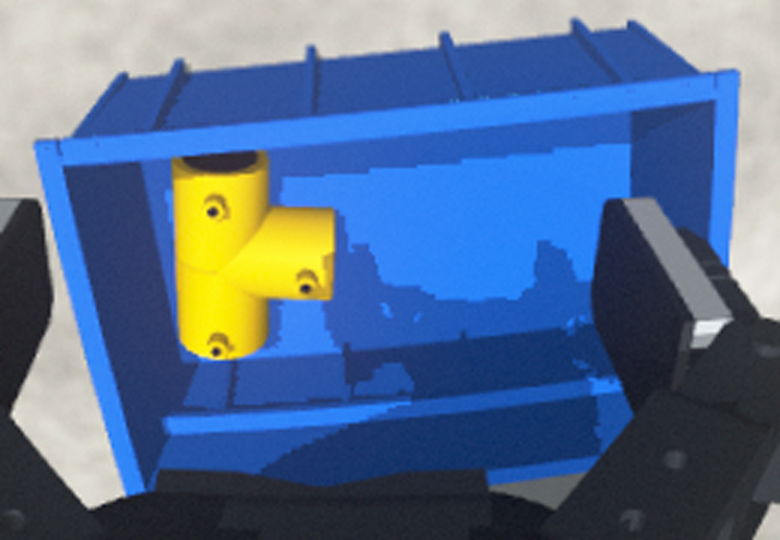

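```bash
cat >> h.py <<'E'
from scipy.optimize import minimize, least_squares
def cyl(a,b,r=.022,n=24):
    a=np.array(a,float);b=np.array(b,float);d=(b-a)/np.linalg.norm(b-a);s=np.cross([0,0,1],d)
    t=np.linspace(0,2*np.pi,n); q=r*(np.cos(t)[:,None]*s+np.sin(t)[:,None]*np.array([0,0,1.]))
    return np.vstack([a+q,b+q])
def sph(a,r=.022):
    t,p=np.meshgrid(np.linspace(0,2*np.pi,20),np.linspace(0,np.pi,10)); return np.array(a)+r*np.c_[(np.cos(t)*np.sin(p)).ravel(),(np.sin(t)*np.sin(p)).ravel(),np.cos(p).ravel()]
ELB=[np.vstack([sph([-.02,-.02,.022]),cyl([-.02,-.02,.022],[.042,-.02,.022])]),np.vstack([sph([-.02,-.02,.022]),cyl([-.02,-.02,.022],[-.02,.042,.022])])]
TEE=[cyl([-.015,-.048,.022],[-.015,.048,.022]),cyl([-.015,0,.022],[.037,0,.022])]
CAR=[np.array([[x,y,z] for x in(-.038,.038) for y in(-.027,.027) for z in(0,.032)])]
def mask_of(c,hulls,pose,z0,wrist=True,S=4):
    H,W=c["img"].shape[:2]; m=np.zeros((H,W),np.uint8)
    for h in hulls:
        P=tr(pose,h); P[:,2]+=z0
        p=proj(c,P,wrist).astype(np.float32); q=cv2.convexHull(p)
        cv2.fillPoly(m,[np.round(q*16).astype(np.int32)],255,cv2.LINE_AA,4)
    return m/255.
def fit(c,mask,hulls,p0,z0=0,wrist=True,soft=None):
    f=lambda p:np.abs(mask_of(c,hulls,(p[0],p[1],p[2]),z0,wrist)-mask).sum()
    best=None
    for da in(0,.1,-.1):
        r=minimize(f,[p0[0],p0[1],p0[2]+da],method="Nelder-Mead",options=dict(initial_simplex=[[p0[0],p0[1],p0[2]+da],[p0[0]+.01,p0[1],p0[2]+da],[p0[0],p0[1]+.01,p0[2]+da],[p0[0],p0[1],p0[2]+da+.1]],xatol=1e-5,fatol=.1,maxiter=400))
        if best is None or r.fun<best.fun: best=r
    return best.x,best.fun,mask.sum()
def ymask(c):
    return (cv2.inRange(cv2.cvtColor(c["img"],cv2.COLOR_RGB2HSV),(16,120,40),(38,255,255))>0).astype(np.uint8)
def comp(m,u,v):
    n,l=cv2.connectedComponents(m); k=(l==l[v,u]).astype(np.uint8)
    return cv2.morphologyEx(k,cv2.MORPH_CLOSE,np.ones((9,9),np.uint8)).astype(float)
E
python3 - <<'E'
from h import *
c=pickle.load(open("b_wrist.pkl","rb"))
y=ymask(c)
print(-c["R"].T@c["t"])
e0=onz(c,305,67,.022,True);print(e0)
# arm +x/+y dirs: arms in world +x and -y  => pose yaw -90: local +x -> -y, local +y -> +x
r=fit(c,comp(y,290,75),ELB,(e0[0]+.005,e0[1]-.005,-np.pi/2));print("elbow",r,np.degrees(r[0][2]))
t0=onz(c,250,286,.027,True)
r=fit(c,comp(y,240,290),TEE,(t0[0],t0[1],0.),.005);print("tee",r,np.degrees(r[0][2]))
S=lambda u,v:(130+u/3.4,20+v/3.4)
pts=[S(47,208),S(238,143),S(270,287),S(84,342)]
P=np.array([onz(c,*p,.032,True)[:2] for p in pts]);print("carton",P.round(4),P.mean(0),np.linalg.norm(P-np.roll(P,1,0),axis=1))
d=(P[1]-P[0]+P[2]-P[3]);print(np.degrees(np.arctan2(d[1],d[0])))
S=lambda u,v:(170+u/3,200+v/3)
pts=[S(35,141),S(740,70)]
P=np.array([onz(c,*p,.102,True)[:2] for p in pts]);print("tote rim N",P,np.linalg.norm(P[0]-P[1]))
d=P[1]-P[0];a=np.arctan2(d[1],d[0]);print(np.degrees(a)); print("tote c",P.mean(0)+.092*np.array([np.sin(a),-np.cos(a)]))
E
```

```text
[0.51367151 0.33039785 0.42393711]
[0.5445061  0.39275933 0.022     ]
elbow (array([ 0.55063729,  0.38782156, -1.51171525]), np.float64(229.5529411764706), np.float64(3499.0)) -86.6149036692807
tee (array([4.76926078e-01, 1.04874614e-01, 3.02459442e-04]), np.float64(491.0745098039216), np.float64(2548.0)) 0.017329649494699544
carton [[0.3438 0.3839]
 [0.418  0.4011]
 [0.4291 0.3477]
 [0.3574 0.3321]] [0.38708252 0.36622948] [0.05352343 0.07615078 0.0545339  0.07337466]
12.694373755787554
tote rim N [[0.40448031 0.19317566]
 [0.66553076 0.21989322]] 0.26241411361335154
5.843666801068394
tote c [0.54437247 0.11501253]
```

```bash
python3 - <<'E'
from h import *
from plant import ctrl
st=ctrl.get_state()
g=tr((.5506,.3878,np.radians(-86.6)),[[.018,-.02,0]])[0];print(g)
print(go(st,[g[0],g[1],.13],3.4))
E
```

```text
[0.53170272 0.36864556 0.        ]
[[3.22, 0.39, -2.3], [-3.8, -0.0, 0.5]]
```

>>> drive_tool(series=[[[0.5,0.1,-0.6],[-1.3,0,0.2]],[[0.7,0.1,-0.6],[-1.3,0,0.2]],[[0.8,0.1,-0.6],[-1.2,0,0.1]],[[0.8,0.1,-0.4],[0,0,0]],[[0.4,0,-0.1],[0,0,0]]])

```text
time: 1.4
eef_pos: [0.5379, 0.3686, 0.1305]
tcp_rot: [0.489, 0.511, -0.482, 0.517]
contact_force: [-0.2, -0.4, 0.2]
opening: 1.002
```

```bash
python3 - <<'E'
from h import *
from plant import ctrl
print(go(ctrl.get_state(),[.5317,.3687,.1],3.4))
c=shot('wrist','c');s=shot('side','c')
for k,w in((c,True),(s,False)):
    m=mask_of(k,ELB,(.5506,.3878,np.radians(-86.6)),0,w)
    im=k["img"][:,:,::-1].copy();cs,_=cv2.findContours((m>.5).astype(np.uint8),0,1);cv2.drawContours(im,cs,-1,(0,0,255),1)
    cv2.imwrite("pics/c_ov%d.png"%w,im)
E
cd pics; python3 -c "
import cv2,numpy as np
cv2.imwrite('c_ov.png',cv2.resize(np.hstack([cv2.imread('c_ov1.png'),cv2.imread('c_ov0.png')]),(800,300)))"
```

```text
[[0.61, -0.13, -0.01], [-0.2, -0.0, -0.8]]
```

View pics/c_ov.png

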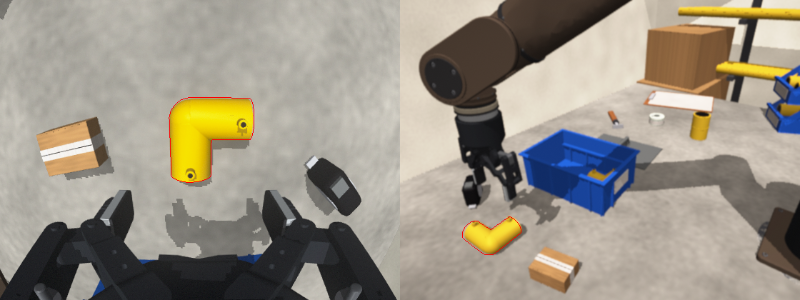

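>>> drive_tool(series=[[[0.5,-0.13,0],[0,0,-0.8]],[[0.7,0,0],[0,0,0]],[[0.6,0,0],[0,0,0]],[[0.3,0,0],[0,0,0]],[[0,0,0],[0,0,0]]])

```text
time: 2.0
eef_pos: [0.5389, 0.3631, 0.0293]
tcp_rot: [0.489, 0.511, -0.486, 0.513]
contact_force: [0.3, 0.0, 0.1]
opening: 1.0
```

```bash
python3 - <<'E'
from h import *
from plant import ctrl
print(go(ctrl.get_state(),[.5317,.3687,.015],3.4))
E
```

```text
[[0.28, -0.14, -0.12], [-0.6, -0.1, -0.4]]
```

>>> drive_tool(series=[[[0.14,-0.14,-0.12],[-0.5,0,0]],[[0.14,0,0],[0,0,0]],[[0,0,0],[0,0,0]]])

```text
time: 2.3
eef_pos: [0.5348, 0.3696, 0.0194]
tcp_rot: [0.49, 0.512, -0.481, 0.516]
contact_force: [0.4, 0.1, 0.1]
opening: 1.001
```

```bash
python3 - <<'E'
from h import *
from plant import ctrl
print(go(ctrl.get_state(),[.5317,.3687,.015],3.4))
E
```

```text
[[0.09, -0.06, 0.02], [-0.1, -0.2, -0.8]]
```

>>> drive_tool(series=[[[0.09,-0.06,0],[0,0,-0.8]],[[0,0,0],[0,0,0]]])

```text
time: 2.5
eef_pos: [0.5325, 0.3703, 0.0164]
tcp_rot: [0.487, 0.515, -0.484, 0.513]
contact_force: [-0.9, -0.5, 0.8]
opening: 0.998
```

>>> drive_tool(series=[[[0,0,0],[0,0,0]],[[0,0,0],[0,0,0]],[[0,0,0],[0,0,0]],[[0,0,0],[0,0,0]],[[0,0,0],[0,0,0]]], grip=-1, newtons=45)

```text
time: 3.0
eef_pos: [0.5333, 0.3708, 0.0179]
tcp_rot: [0.487, 0.515, -0.483, 0.514]
contact_force: [-0.4, -0.2, 0.1]
opening: 0.5
```

```bash
python3 - <<'E'
from h import *
from plant import ctrl
print(go(ctrl.get_state(),[.5317,.3687,.015],3.4))
E
```

```text
[[0.06, -0.03, 0.04], [-0.1, -0.3, -0.2]]
```

>>> drive_tool(series=[[[-0.3,0,0],[0,0,0]],[[-0.7,0,0],[0,0,0]],[[-0.8,0,0],[0,0,0]],[[-0.8,0,0],[0,0,0]],[[-0.6,0,0],[0,0,0]]])

```text
time: 3.5
eef_pos: [0.5277, 0.3671, 0.176]
tcp_rot: [0.481, 0.518, -0.49, 0.511]
contact_force: [0.9, -0.5, -1.5]
opening: 0.499
```

```bash
python3 - <<'E'
from h import *
from plant import ctrl
t=tr((.5446,.1147,np.radians(5.84)),[[.038,-.016,0]])[0];print(t)
print(go(ctrl.get_state(),[t[0],t[1],.18],5.84))
shot('wrist','d')
E
```

```text
[0.58403079 0.10264957 0.        ]
[[-0.08, 0.82, 5.35], [-2.5, 0.1, 0.9]]
```

View pics/d_wrist.png

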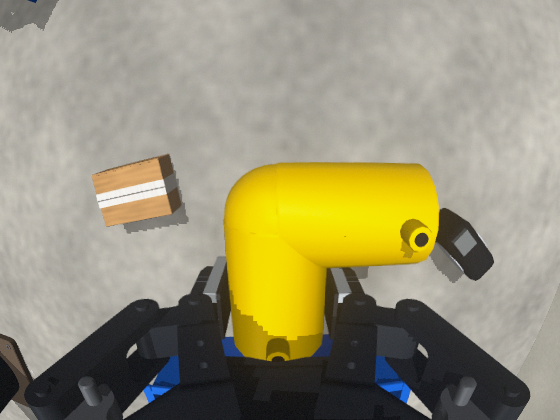

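>>> drive_tool(series=[[[0,0.1,0.5],[-0.8,0,0.3]],[[0,0.15,0.9],[-0.8,0,0.3]],[[0,0.15,0.9],[-0.8,0,0.2]],[[0,0.15,0.9],[0,0,0]],[[0,0.15,0.9],[0,0,0]]])

```text
time: 4.05
eef_pos: [0.5838, 0.1678, 0.1886]
tcp_rot: [0.477, 0.525, -0.465, 0.53]
contact_force: [1.7, 0.2, -1.9]
opening: 0.501
```

>>> drive_tool(series=[[[0,0.1,0.7],[0,0,0]],[[0,0,0.4],[0,0,0]],[[0,0,0],[0,0,0]]])

```text
time: 4.35
eef_pos: [0.5956, 0.1055, 0.1889]
tcp_rot: [0.478, 0.523, -0.467, 0.529]
contact_force: [0.1, 0.6, -2.8]
opening: 0.502
```

```bash
python3 - <<'E'
from h import *
from plant import ctrl
print(go(ctrl.get_state(),[.584,.1026,.14],5.84))
shot('wrist','e');shot('scene','e')
E
```

```text
[[0.97, -0.25, 0.04], [0.3, -0.2, -1.0]]
```

View pics/e_wrist.png

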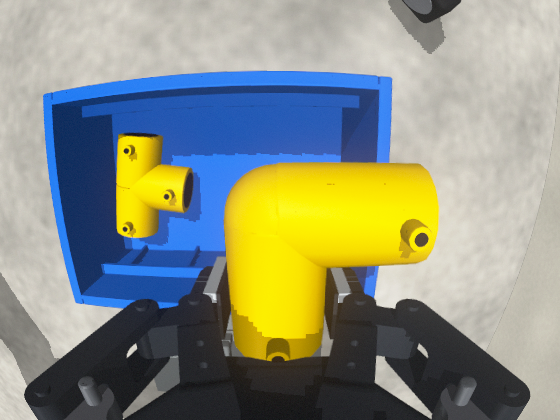

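```bash
python3 - <<'E'
from h import *
c=pickle.load(open("e_wrist.pkl","rb"))
P=np.array([onz(c,*p,.102,True)[:2] for p in [(45,97),(391,78),(80,303)]]);print(P,np.linalg.norm(P[0]-P[1]),np.linalg.norm(P[0]-P[2]))
d=P[1]-P[0];print(np.degrees(np.arctan2(d[1],d[0])),(P[1]+P[2])/2)
y=ymask(c);t0=onz(c,150,190,.027,True)
r=fit(c,comp(y,150,190),TEE,(t0[0],t0[1],0.),.005);print("tee",r,np.degrees(r[0][2]))
im=c["img"][:,:,::-1].copy();T=(.5446,.1147,np.radians(5.84))
for q,col in((rect(T,.264,.184,.102),(0,0,255)),(rect(T,.234,.154,.005),(0,255,255)),(rect(T,.24,.14,.061),(255,255,0))):
    q=np.vstack([q,q[:1]]); q=np.vstack([np.linspace(q[i],q[i+1],20) for i in range(4)])
    cv2.polylines(im,[proj(c,q,True).round().astype(int)],True,col,1)
cs,_=cv2.findContours((mask_of(c,TEE,r[0],.005)>.5).astype(np.uint8),0,1);cv2.drawContours(im,cs,-1,(0,0,255),1)
cv2.imwrite("pics/e_ov.png",cv2.resize(im[60:320,30:400],None,fx=2,fy=2))
E
```

```text
[[0.40584225 0.18966232]
 [0.66448579 0.21875685]
 [0.42777634 0.01084015]] 0.26027480412035525 0.18016235417369594
6.418160191524652 [0.54613107 0.1147985 ]
tee (array([ 0.47609401,  0.10687106, -0.02548055]), np.float64(618.0627450980392), np.float64(5524.0)) -1.4599281478522006
```

View pics/e_ov.png

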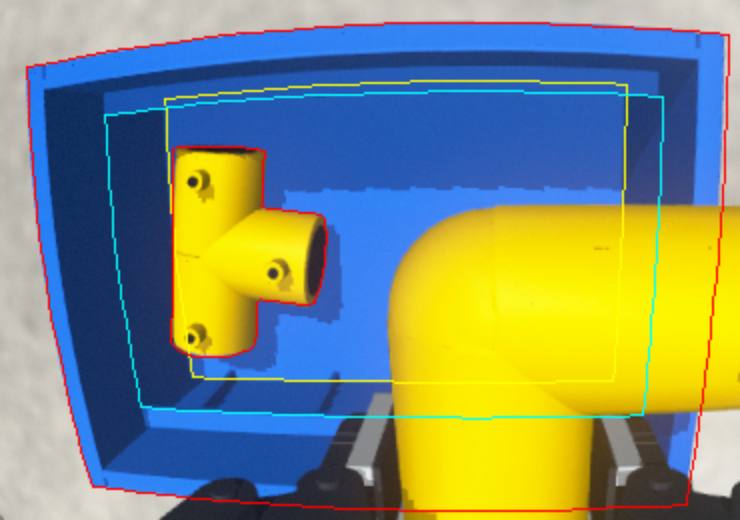

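>>> drive_tool(series=[[[0.3,-0.22,0.04],[0,0,-0.5]],[[0.5,0,0],[0,0,-0.4]],[[0.2,0,0],[0,0,0]],[[0,0,0],[0,0,0]]])

```text
time: 4.85
eef_pos: [0.5842, 0.1099, 0.1388]
tcp_rot: [0.473, 0.528, -0.468, 0.527]
contact_force: [-0.3, 1.2, -1.2]
opening: 0.499
```

```bash
python3 - <<'E'
from h import *
from plant import ctrl
print(go(ctrl.get_state(),[.584,.1026,.026],5.84))
E
```

```text
[[2.25, -0.03, 0.16], [0.7, -0.3, -0.2]]
```

>>> drive_tool(series=[[[0.3,-0.03,0.15],[0.6,0,0]],[[0.6,0,0],[0,0,0]],[[0.6,0,0],[0,0,0]],[[0.4,0,0],[0,0,0]],[[0,0,0],[0,0,0]]])

```text
time: 5.35
eef_pos: [0.587, 0.1036, 0.0433]
tcp_rot: [0.477, 0.524, -0.469, 0.527]
contact_force: [-1.3, 0.5, -1.5]
opening: 0.501
```

```bash
python3 - <<'E'
from h import *
from plant import ctrl
print(go(ctrl.get_state(),[.584,.1026,.023],5.84))
shot('wrist','f')
E
```

```text
[[0.4, -0.07, 0.02], [0.2, -0.3, -0.7]]
```

View pics/f_wrist.png

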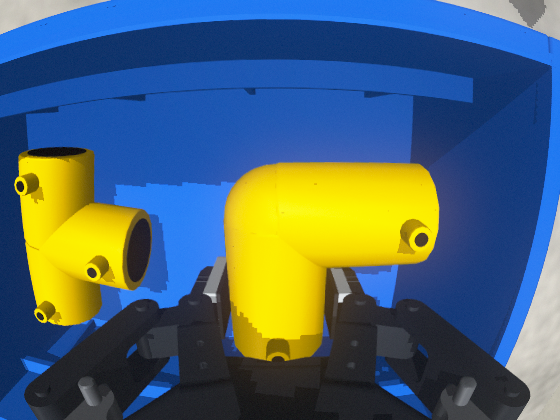

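>>> drive_tool(series=[[[0.18,-0.05,0],[0,0,-0.5]],[[0.12,0,0],[0,0,0]],[[0,0,0],[0,0,0]],[[0.06,0,0],[0,0,0]],[[0,0,0],[0,0,0]]])

```text
time: 5.9
eef_pos: [0.5895, 0.1034, 0.0306]
tcp_rot: [0.478, 0.523, -0.468, 0.528]
contact_force: [-0.5, -0.3, -1.6]
opening: 0.498
```

>>> drive_tool(series=[[[0.04,0,0],[0,0,0]],[[0,0,0],[0,0,0]]])

```text
time: 6.1
eef_pos: [0.5901, 0.1034, 0.0293]
tcp_rot: [0.478, 0.523, -0.468, 0.529]
contact_force: [-0.9, 0.8, -2.6]
opening: 0.499
```

>>> drive_tool(series=[[[0.08,-0.1,0],[0,0,-0.6]],[[0,0,0],[0,0,0]],[[0.05,0,0],[0,0,0]],[[0,0,0],[0,0,0]]])

```text
time: 6.5
eef_pos: [0.5854, 0.1029, 0.023]
tcp_rot: [0.475, 0.525, -0.471, 0.526]
contact_force: [-0.4, 0.6, -1.6]
opening: 0.5
```

```bash
python3 - <<'E'
from h import *
from plant import ctrl
print(go(ctrl.get_state(),[.584,.1026,.023],5.84))
E
```

```text
[[0.0, -0.03, 0.0], [0.2, -0.2, -0.4]]
```

Near floor; feel for contact in small steps.

>>> drive_tool(series=[[[0.03,0,0],[0,0,0]],[[0,0,0],[0,0,0]]])

```text
time: 6.7
eef_pos: [0.5858, 0.1029, 0.0231]
tcp_rot: [0.475, 0.525, -0.471, 0.526]
contact_force: [1.2, 0.4, -1.5]
opening: 0.497
```

>>> drive_tool(series=[[[0.03,0,0],[0,0,0]],[[0,0,0],[0,0,0]]])

```text
time: 6.9
eef_pos: [0.5863, 0.1029, 0.023]
tcp_rot: [0.475, 0.525, -0.471, 0.526]
contact_force: [-0.2, -0.0, -1.9]
opening: 0.502
```

>>> drive_tool(series=[[[0.06,0,0],[0,0,0]],[[0.03,0,0],[0,0,0]]])

```text
time: 7.1
eef_pos: [0.5866, 0.1028, 0.0228]
tcp_rot: [0.474, 0.526, -0.472, 0.526]
contact_force: [-4.5, -0.8, 5.8]
opening: 0.498
```

>>> drive_tool(series=[[[0.06,0,0],[0,0,0]],[[0.03,0,0],[0,0,0]]])

```text
time: 7.3
eef_pos: [0.5869, 0.1028, 0.0228]
tcp_rot: [0.473, 0.527, -0.472, 0.525]
contact_force: [-2.6, -1.3, 4.5]
opening: 0.501
```

>>> drive_tool(series=[[[0,0,0],[0,0,0]],[[0,0,0],[0,0,0]],[[0,0,0],[0,0,0]]], grip=0.4)

```text
time: 7.6
eef_pos: [0.5878, 0.1029, 0.023]
tcp_rot: [0.473, 0.526, -0.471, 0.526]
contact_force: [0.0, 0.6, 0.8]
opening: 0.701
```

```bash
python3 - <<'E'
from h import *
from plant import ctrl
st=ctrl.get_state();print(go(st,[.584,.1026,.023],5.84),Ro.from_quat(st["tcp_rot"]).as_matrix().round(3))
E
```

```text
[[-0.0, -0.08, -0.0], [0.3, -0.1, -0.1]] [[ 0.002  0.994  0.107]
 [ 0.002  0.107 -0.994]
 [-1.     0.002 -0.002]]
```

>>> drive_tool(series=[[[-0.3,-0.02,0],[0,0,0]],[[-0.6,0,0],[0,0,0]],[[-0.9,0,0],[0,0,0]],[[-0.9,0,0],[0,0,0]],[[-0.9,0,0],[0,0,0]]])

```text
time: 8.1
eef_pos: [0.581, 0.1022, 0.2011]
tcp_rot: [0.469, 0.531, -0.476, 0.521]
contact_force: [0.4, -0.4, -0.3]
opening: 0.701
```

```bash
python3 - <<'E'
from h import *
c=shot('wrist','g')
y=ymask(c);e=(.584,.11,np.radians(-84))
im=c["img"][:,:,::-1].copy()
cv2.imwrite("pics/g.png",im)
E
```

```text
(no output)
```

View pics/g.png

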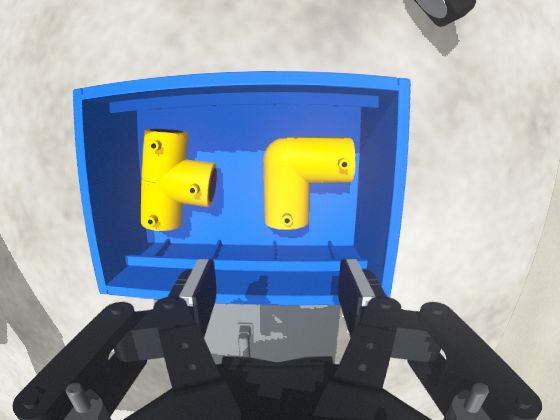

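>>> drive_tool(series=[[[-0.2,0,0.6],[0,0,0]],[[-0.3,0,0.95],[0,0,0]],[[-0.3,0,0.95],[0,0,0]],[[-0.2,0,0.95],[0,0,0]],[[0,0,0.95],[0,0,0]]], grip=0)

```text
time: 8.65
eef_pos: [0.6126, -0.1171, 0.2744]
tcp_rot: [0.473, 0.525, -0.465, 0.533]
contact_force: [0.2, 0.9, -0.0]
opening: 0.502
```

>>> drive_tool(series=[[[0,0,0.9],[0,0,0]],[[0,0,0.5],[0,0,0]],[[0,0,0],[0,0,0]]])

```text
time: 8.95
eef_pos: [0.6207, -0.1958, 0.2777]
tcp_rot: [0.475, 0.521, -0.467, 0.533]
contact_force: [0.5, 0.2, -0.3]
opening: 0.499
```

```bash
python3 - <<'E'
from h import *
c=shot('wrist','h')
E
```

```text
(no output)
```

View pics/h_wrist.png

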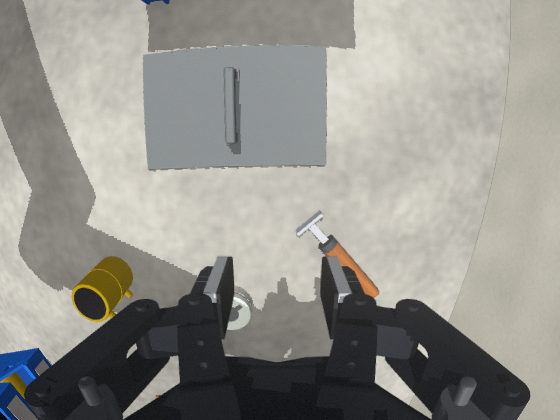

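```bash
python3 - <<'E'
from h import *
c=pickle.load(open("h_wrist.pkl","rb"))
im=c["img"][20:190,120:350,::-1]
cv2.imwrite("pics/h_crop.png",cv2.resize(im,None,fx=3.4,fy=3.4,interpolation=cv2.INTER_CUBIC))
P=np.array([onz(c,*p,.005,True)[:2] for p in [(143,55),(327,47),(326,165),(149,170)]]);print(P.round(4),np.linalg.norm(P-np.roll(P,1,0),axis=1),P.mean(0))
d=P[1]-P[0]+P[2]-P[3];a=np.arctan2(d[1],d[0]);print(np.degrees(a))
H=np.array([onz(c,*p,.035,True)[:2] for p in [(225,67),(235,67),(236,142),(226,142)]]);print(H.mean(0),H)
E
```

```text
[[ 0.4385 -0.0537]
 [ 0.6694 -0.0263]
 [ 0.6868 -0.1753]
 [ 0.4584 -0.2043]] [0.15188205 0.23244413 0.15001415 0.23022241] [ 0.56327867 -0.11489901]
7.0076867137888605
[ 0.56335465 -0.11330359] [[ 0.55267088 -0.07044443]
 [ 0.56406365 -0.06961432]
 [ 0.57412705 -0.15605139]
 [ 0.56255701 -0.15710422]]
```

View pics/h_crop.png

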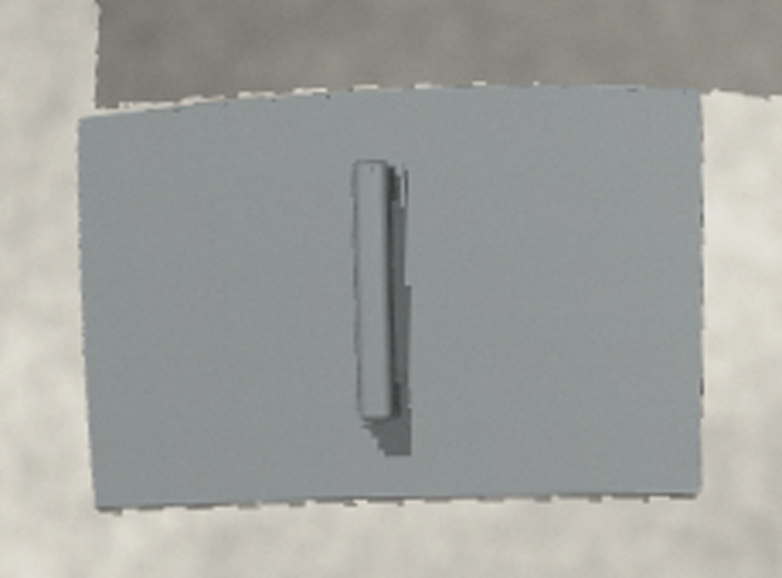

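```bash
python3 - <<'E'
from h import *
from plant import ctrl
print(go(ctrl.get_state(),[.5633,-.1141,.1],7.))
E
```

```text
[[3.53, -1.03, -1.74], [-0.5, 0.3, -1.2]]
```

>>> drive_tool(series=[[[0.4,-0.2,-0.3],[-0.2,0.1,-0.4]],[[0.8,-0.25,-0.5],[-0.3,0.2,-0.4]],[[0.9,-0.25,-0.5],[0,0,-0.4]],[[0.9,-0.25,-0.4],[0,0,0]],[[0.4,0,0],[0,0,0]]])

```text
time: 9.5
eef_pos: [0.5661, -0.1088, 0.1096]
tcp_rot: [0.47, 0.527, -0.465, 0.534]
contact_force: [-0.6, -1.3, -0.3]
opening: 0.498
```

```bash
python3 - <<'E'
from h import *
from plant import ctrl
print(go(ctrl.get_state(),[.5633,-.1141,.06],7.))
E
```

```text
[[0.99, -0.08, 0.09], [0.2, 0.2, -0.7]]
```

>>> drive_tool(series=[[[0.5,-0.1,0.08],[0,0,-0.6]],[[0.5,0,0],[0,0,0]],[[0.2,0,0],[0,0,0]],[[0,0,0],[0,0,0]]])

```text
time: 9.9
eef_pos: [0.5579, -0.1047, 0.0449]
tcp_rot: [0.464, 0.534, -0.466, 0.531]
contact_force: [-0.2, 0.8, 0.7]
opening: 0.498
```

```bash
python3 - <<'E'
from h import *
from plant import ctrl
print(go(ctrl.get_state(),[.5633,-.1141,.022],7.))
E
```

```text
[[0.46, 0.08, 0.2], [0.7, -0.1, 0.3]]
```

>>> drive_tool(series=[[[0.15,0.08,0.2],[0.6,0,0.2]],[[0.2,0,0],[0,0,0]],[[0.12,0,0],[0,0,0]],[[0,0,0],[0,0,0]]])

```text
time: 10.3
eef_pos: [0.5669, -0.1152, 0.0239]
tcp_rot: [0.469, 0.528, -0.467, 0.532]
contact_force: [0.4, -0.5, 0.6]
opening: 0.501
```

```bash
python3 - <<'E'
from h import *
from plant import ctrl
print(go(ctrl.get_state(),[.5633,-.1141,.022],7.))
shot('side','i')
E
```

```text
[[0.04, -0.07, -0.03], [0.1, 0.1, -0.3]]
```

>>> drive_tool(series=[[[0.04,-0.06,0],[0,0,-0.2]],[[0,0,0],[0,0,0]]])

```text
time: 10.55
eef_pos: [0.5645, -0.1159, 0.0228]
tcp_rot: [0.468, 0.528, -0.468, 0.532]
contact_force: [0.1, 1.0, 0.1]
opening: 0.5
```

>>> drive_tool(series=[[[0,0,0],[0,0,0]],[[0,0,0],[0,0,0]],[[0,0,0],[0,0,0]],[[0,0,0],[0,0,0]]], grip=-1, newtons=90)

```text
time: 10.95
eef_pos: [0.5644, -0.1161, 0.0235]
tcp_rot: [0.468, 0.528, -0.468, 0.532]
contact_force: [0.6, 0.0, -1.2]
opening: 0.121
```

```bash
python3 - <<'E'
from h import *
from plant import ctrl
print(go(ctrl.get_state(),[.5633,-.1141,.022],7.))
E
```

```text
[[0.03, -0.02, -0.04], [0.1, 0.2, -0.2]]
```

>>> drive_tool(series=[[[-0.1,0,0],[0,0,0]],[[-0.3,0,0],[0,0,0]],[[-0.6,0,0],[0,0,0]],[[-0.9,0,0],[0,0,0]],[[-0.9,0,0],[0,0,0]]])

```text
time: 11.45
eef_pos: [0.5568, -0.1128, 0.1587]
tcp_rot: [0.466, 0.536, -0.471, 0.524]
contact_force: [0.3, 0.0, -3.6]
opening: 0.122
```

```bash
cat >> h.py <<'E'
def edgefit(c,outline,p0,isin,z0,wrist=True,rng=8,dbg=False):
    "outline: local pts (N,3) closed dense; finds in/out transition along normals; returns refined pose"
    m=isin.astype(np.float32); p=np.array(p0,float)
    for it in range(4):
        def pr(p): 
            P=tr(p,outline);P[:,2]+=z0;return proj(c,P,wrist)
        q=pr(p);t=np.roll(q,-1,0)-np.roll(q,1,0);n=np.c_[t[:,1],-t[:,0]];n/=np.linalg.norm(n,axis=1)[:,None]
        cen=q.mean(0);n*=np.sign(((q-cen)*n).sum(1))[:,None]
        s=np.arange(-rng,rng+.01,.25);tgt=[];idx=[]
        for i in range(len(q)):
            xy=q[i]+s[:,None]*n[i]
            v=cv2.remap(m,xy[:,0].astype(np.float32)[None],xy[:,1].astype(np.float32)[None],cv2.INTER_LINEAR,borderValue=-1)[0]
            if v.min()<0: continue
            b=v>.5; k=np.flatnonzero(b[:-1]&~b[1:])
            if len(k)==1 and not (~b[:-1]&b[1:]).any(): tgt.append(s[k[0]]+.125);idx.append(i)
        idx=np.array(idx);tg=q[idx]+np.array(tgt)[:,None]*n[idx]
        f=lambda x:((pr(x)[idx]-tg)*n[idx]).sum(1)
        r=least_squares(f,p,loss="soft_l1",f_scale=.7,x_scale=[.01,.01,.05]); p=r.x
    return p,len(idx),np.median(np.abs(f(p)))
def dense(w,h,z,n=40):
    q=rect((0,0,0),w,h,z);return np.vstack([np.linspace(q[i],q[(i+1)%4],n)[1:-1] for i in range(4)])
def bmask(c):
    return cv2.inRange(cv2.cvtColor(c["img"],cv2.COLOR_RGB2HSV),(105,150,40),(125,255,255))>0
E
python3 - <<'E'
from h import *
from plant import ctrl
for k in "ebg":
    c=pickle.load(open(k+"_wrist.pkl","rb"))
    r=edgefit(c,dense(.264,.184,.102),(.545,.1147,.102),bmask(c),0);print(k,r,np.degrees(r[0][2]))
st=ctrl.get_state();print(go(st,[.545,.1127,.17],5.9))
shot('wrist','j')
E
```

```text
e (array([0.54363112, 0.11449268, 0.10350725]), 104, np.float64(0.37693534736861334)) 5.9305283228222345
b (array([0.54266577, 0.12713115, 0.10450085]), 89, np.float64(0.8577680733310203)) 5.987457877904273
g (array([0.54326032, 0.11458217, 0.10338953]), 138, np.float64(0.6245939519625343)) 5.923783615924478
[[-0.19, 0.32, -4.51], [1.2, -0.5, 1.0]]
```

View pics/j_wrist.png

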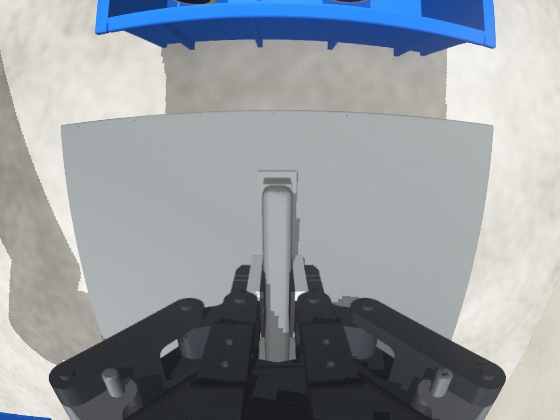

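>>> drive_tool(series=[[[-0.3,0.06,-0.3],[0.4,-0.2,0.4]],[[-0.4,0.06,-0.6],[0.4,-0.2,0.4]],[[-0.2,0.06,-0.8],[0.3,0,0.3]],[[0,0.06,-0.8],[0,0,0]],[[0,0.06,-0.8],[0,0,0]]])

```text
time: 12.0
eef_pos: [0.5608, 0.0512, 0.2241]
tcp_rot: [0.481, 0.512, -0.471, 0.533]
contact_force: [1.3, -0.3, -2.7]
opening: 0.119
```

>>> drive_tool(series=[[[0,0,-0.6],[0,0,0]],[[0,0,-0.3],[0,0,0]],[[0,0,0],[0,0,0]],[[0,0,0],[0,0,0]]])

```text
time: 12.4
eef_pos: [0.5541, 0.1032, 0.2259]
tcp_rot: [0.48, 0.514, -0.468, 0.535]
contact_force: [0.9, -0.1, -3.1]
opening: 0.118
```

```bash
python3 - <<'E'
from h import *
from plant import ctrl
print(go(ctrl.get_state(),[.5435,.1125,.17],5.9))
shot('wrist','k');shot('side','k')
E
```

```text
[[1.11, -0.23, -0.22], [-0.1, 0.6, -1.9]]
```

View pics/k_wrist.png

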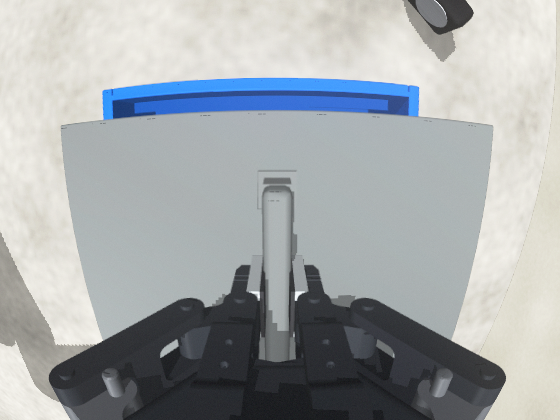

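View pics/k_side.png

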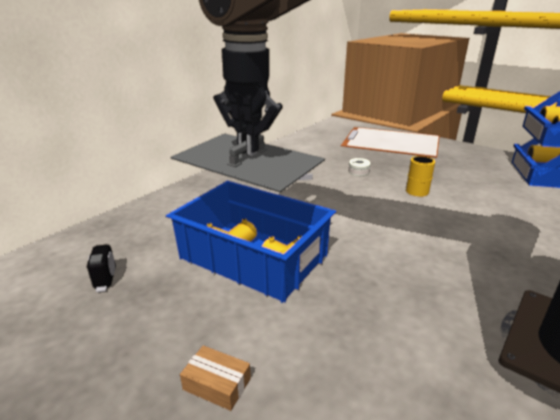

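```bash
cat > pf.py <<'E'
from h import *
def platefit(c,st,free=6,rng=10):
    Rt=Ro.from_quat(st["tcp_rot"]).as_matrix();p=st["eef_pos"]
    hsv=cv2.cvtColor(c["img"],cv2.COLOR_RGB2HSV)
    lab=c["img"].astype(int)
    m=((lab[:,:,2]-lab[:,:,0]>=2)&(hsv[:,:,1]<40)).astype(np.float32)
    m=cv2.morphologyEx(m,cv2.MORPH_CLOSE,np.ones((5,5)));m=cv2.morphologyEx(m,cv2.MORPH_OPEN,np.ones((3,3)))
    O=dense(.232,.152,0,60) # local plate x,y
    O=O[O[:,1]>-.0]  # far half only
    def pr(x): # tool-frame: plate local x->tool y, local y-> -tool z, plate up -> -tool x
        Q=np.c_[np.zeros(len(O)),O[:,0],-O[:,1]]
        Q=Ro.from_rotvec(x[3:6]).apply(Q)+x[:3]
        return proj(c,Q@Rt.T+p,True)
    x=np.array([.0185,0,0.,0,0,0])
    fr=[1,2,3,4,5] if free==5 else ([1,2,3] if free==3 else [0,1,2,3,4,5])
    for it in range(5):
        q=pr(x);n=[];t=np.gradient(q,axis=0)
        n=np.c_[t[:,1],-t[:,0]];n/=np.linalg.norm(n,axis=1)[:,None]
        cen=pr(x).mean(0)+[0,60];n*=np.sign(((q-cen)*n).sum(1))[:,None]
        s=np.arange(-rng,rng+.01,.25);tg=[];ix=[]
        for i in range(2,len(q)-2):
            if abs(np.dot(t[i-1],t[i+1]))<.7*np.linalg.norm(t[i-1])*np.linalg.norm(t[i+1]):continue
            xy=(q[i]+s[:,None]*n[i]).astype(np.float32)
            v=cv2.remap(m,xy[None,:,0].copy(),xy[None,:,1].copy(),cv2.INTER_LINEAR)[0]>.5
            k=np.flatnonzero(v[:-1]&~v[1:])
            if len(k)==1 and not(~v[:-1]&v[1:]).any(): tg.append(q[i]+(s[k[0]]+.125)*n[i]);ix.append(i)
        ix=np.array(ix);tg=np.array(tg);nn=n[ix]
        def f(y):
            z=x.copy();z[fr]=y;return ((pr(z)[ix]-tg)*nn).sum(1)
        r=least_squares(f,x[fr],loss="soft_l1",f_scale=.7,x_scale=[.01]*sum(i<3 for i in fr)+[.05]*sum(i>2 for i in fr));x[fr]=r.x
    return x,len(ix),np.median(abs(r.fun)),m
E
python3 - <<'E'
from pf import *
from plant import ctrl
st=ctrl.get_state();c=pickle.load(open("k_wrist.pkl","rb"))
for fr in(3,5,6):
    x,n,e,m=platefit(c,st,fr);print(fr,(x[:3]*1000).round(1),np.degrees(x[3:]).round(2),n,e)
cv2.imwrite("pics/m.png",m*255)
E
```

```text
3 [18.5 -0.2 -2.6] [-0.08  0.    0.  ] 106 0.3821973506016704
5 [18.5 -9.2 -2.6] [0.01 0.24 5.72] 106 0.16431884958134862
6 [ 17.2 -14.5  -2.7] [0.06 0.22 9.17] 106 0.23542631111525925[ WARN:0@1.439] global loadsave.cpp:1063 imwrite_ Unsupported depth image for selected encoder is fallbacked to CV_8U.
```

>>> drive_tool(series=[[[0.2,-0.1,-0.1],[0,0.3,-0.9]],[[0.3,-0.1,-0.1],[0,0.3,-0.9]],[[0.2,0,0],[0,0,0]],[[0,0,0],[0,0,0]]])

```text
time: 12.9
eef_pos: [0.5428, 0.1092, 0.1864]
tcp_rot: [0.475, 0.524, -0.476, 0.522]
contact_force: [-0.7, -0.6, -3.1]
opening: 0.116
```

```bash
python3 - <<'E'
from h import *
from plant import ctrl
for i in range(3):
  st=ctrl.get_state();print(st["eef_pos"].round(4),go(st,[.5438,.1119,.135],5.93))
E
```

```text
[0.5428 0.1092 0.1864] [[1.03, 0.03, -0.05], [-0.4, -0.0, 0.2]]
[0.5428 0.1092 0.1864] [[1.03, 0.03, -0.05], [-0.4, -0.0, 0.2]]
[0.5428 0.1092 0.1864] [[1.03, 0.03, -0.05], [-0.4, -0.0, 0.2]]
```

>>> drive_tool(series=[[[0.3,0.03,-0.05],[-0.3,0,0.1]],[[0.4,0,0],[0,0,0]],[[0.2,0,0],[0,0,0]],[[0,0,0],[0,0,0]]])

```text
time: 13.3
eef_pos: [0.5441, 0.1111, 0.1387]
tcp_rot: [0.474, 0.525, -0.475, 0.524]
contact_force: [-0.4, 0.2, -3.2]
opening: 0.122
```

```bash
python3 - <<'E'
from h import *
from plant import ctrl
st=ctrl.get_state();print(st["eef_pos"].round(4),go(st,[.5438,.1119,.135],5.93))
c=shot('wrist','l');shot('side','l');shot('scene','l')
r=edgefit(c,dense(.264,.184,.102),(.5435,.1145,.1035),bmask(c),0);print(r,np.degrees(r[0][2]))
from pf import platefit
x,n,e,m=platefit(c,st,3);print((x[:3]*1000).round(1),np.degrees(x[3:]).round(2),n,e)
E
```

```text
[0.5441 0.1111 0.1387] [[0.07, -0.0, -0.02], [-0.2, -0.0, 0.2]]
(array([0.5435248 , 0.11434761, 0.10389521]), 44, np.float64(0.3424313652639059)) 5.952757284114126
[18.5  0.5 -1.9] [-0.  0.  0.] 104 0.3682700702087539
```

View pics/l_wrist.png

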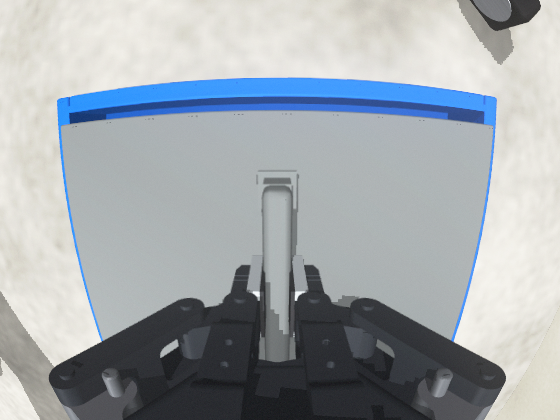

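View pics/l_side.png

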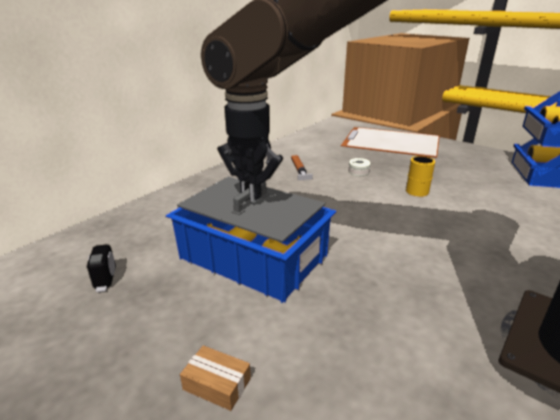

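>>> drive_tool(series=[[[0.2,0,-0.02],[-0.2,0,0.1]],[[0.2,0,0],[0,0,0]],[[0,0,0],[0,0,0]]])

```text
time: 13.75
eef_pos: [0.5473, 0.1123, 0.1225]
tcp_rot: [0.475, 0.523, -0.471, 0.528]
contact_force: [-0.7, -0.1, -3.4]
opening: 0.114
```

```bash
python3 - <<'E'
from h import *
from plant import ctrl
st=ctrl.get_state();print(st["eef_pos"].round(4),go(st,[.5438,.1119,.085],5.93))
E
```

```text
[0.5473 0.1123 0.1225] [[0.75, -0.08, 0.0], [0.0, 0.0, -0.5]]
```

>>> drive_tool(series=[[[0.02,-0.08,0],[0,0,-0.4]],[[0,0,0],[0,0,0]]])

```text
time: 13.95
eef_pos: [0.543, 0.1119, 0.1211]
tcp_rot: [0.473, 0.525, -0.473, 0.526]
contact_force: [0.3, 0.2, -3.6]
opening: 0.121
```

```bash
python3 - <<'E'
from h import *
from plant import ctrl
st=ctrl.get_state();print(st["eef_pos"].round(4),go(st,[.5438,.1119,.085],5.93))
E
```

```text
[0.543  0.1119 0.1211] [[0.72, 0.02, 0.0], [0.1, 0.0, -0.0]]
```

>>> drive_tool(series=[[[0.17,-0.01,0],[0,0,-0.1]],[[0.17,-0.02,0],[0,0,-0.1]],[[0,-0.02,0],[0,0,-0.1]]])

```text
time: 14.25
eef_pos: [0.5406, 0.1117, 0.1033]
tcp_rot: [0.472, 0.526, -0.474, 0.525]
contact_force: [0.9, 0.5, -2.8]
opening: 0.119
```

```bash
python3 - <<'E'
from h import *
from plant import ctrl
st=ctrl.get_state();print(st["eef_pos"].round(4),go(st,[.5438,.1119,.085],5.93))
E
```

```text
[0.5406 0.1117 0.1033] [[0.36, 0.06, 0.0], [0.1, 0.0, 0.2]]
```

>>> drive_tool(series=[[[0.12,0.06,0],[0,0,0.2]],[[0.1,0,0],[0,0,0]],[[0,0,0],[0,0,0]]])

```text
time: 14.55
eef_pos: [0.5436, 0.1119, 0.0908]
tcp_rot: [0.473, 0.525, -0.474, 0.525]
contact_force: [-1.1, -0.2, -3.3]
opening: 0.118
```

```bash
python3 - <<'E'
from h import *
from plant import ctrl
st=ctrl.get_state();print(st["eef_pos"].round(4),go(st,[.5438,.1119,.085],5.93))
shot('wrist','m')
E
```

```text
[0.5436 0.1119 0.0908] [[0.12, 0.0, 0.0], [0.0, 0.0, 0.0]]
```

View pics/m_wrist.png

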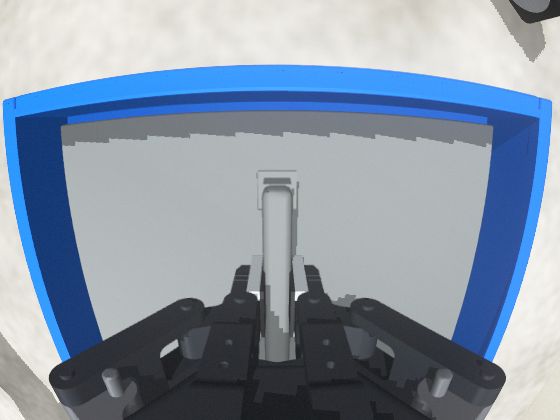

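>>> drive_tool(series=[[[0.07,0,0],[0,0,0]],[[0,0,0],[0,0,0]],[[0.06,0,0],[0,0,0]],[[0,0,0],[0,0,0]]])

```text
time: 15.0
eef_pos: [0.5446, 0.112, 0.085]
tcp_rot: [0.474, 0.525, -0.473, 0.526]
contact_force: [0.3, 0.1, -2.8]
opening: 0.12
```

>>> drive_tool(series=[[[0.05,0,0],[0,0,0]],[[0.02,0,0],[0,0,0]]])

```text
time: 15.2
eef_pos: [0.5455, 0.112, 0.0845]
tcp_rot: [0.473, 0.525, -0.473, 0.526]
contact_force: [-0.8, 0.6, -1.4]
opening: 0.12
```

>>> drive_tool(series=[[[0.05,-0.02,0],[0,0,0]],[[0.02,0,0],[0,0,0]]])

```text
time: 15.4
eef_pos: [0.5459, 0.1121, 0.0845]
tcp_rot: [0.474, 0.524, -0.472, 0.527]
contact_force: [-2.0, -0.4, -2.5]
opening: 0.121
```

>>> drive_tool(series=[[[0.06,-0.02,0],[0,0,0]],[[0.03,0,0],[0,0,0]]])

```text
time: 15.6
eef_pos: [0.5461, 0.1121, 0.0845]
tcp_rot: [0.474, 0.524, -0.472, 0.527]
contact_force: [-3.3, -0.8, 2.1]
opening: 0.123
```

```bash
python3 - <<'E'
from h import *
from plant import ctrl
st=ctrl.get_state();print(st["eef_pos"].round(4),go(st,[.5438,.1119,.085],5.93))
shot('wrist','n');shot('side','n')
E
```

```text
[0.5461 0.1121 0.0845] [[-0.01, -0.05, -0.0], [0.1, 0.1, -0.2]]
```

View pics/n_wrist.png

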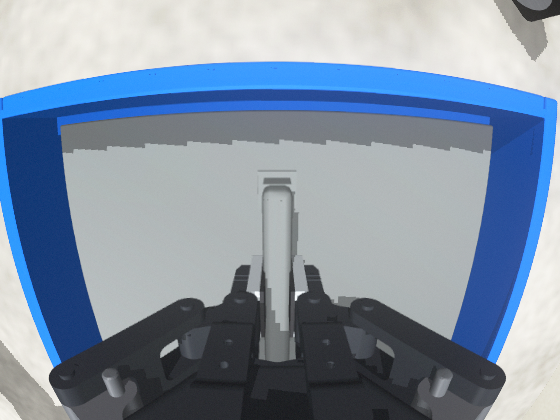

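View pics/n_side.png

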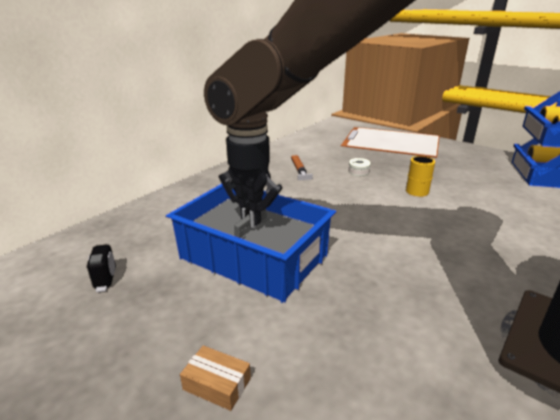

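>>> drive_tool(series=[[[0,0,0],[0,0,0]],[[0,0,0],[0,0,0]],[[0,0,0],[0,0,0]]], grip=-0.3)

```text
time: 16.0
eef_pos: [0.5477, 0.1122, 0.0852]
tcp_rot: [0.475, 0.523, -0.471, 0.528]
contact_force: [0.2, -0.6, 0.2]
opening: 0.35
```

>>> drive_tool(series=[[[-0.2,0,0],[0,0,0]],[[-0.5,0,0],[0,0,0]],[[-0.8,0,0],[0,0,0]],[[-0.7,0,0],[0,0,0]],[[-0.3,0,0],[0,0,0]]])

```text
time: 16.5
eef_pos: [0.5448, 0.1121, 0.2123]
tcp_rot: [0.474, 0.525, -0.473, 0.526]
contact_force: [1.1, -0.1, -0.1]
opening: 0.348
```

```bash
python3 - <<'E'
from h import *
from plant import ctrl
st=ctrl.get_state();print(st["eef_pos"].round(4),st["qpos"].round(3),go(st,[.47,.37,.22],-77.3))
shot('wrist','o');shot('scene','o')
E
```

```text
[0.5448 0.1121 0.2123] [ 2.100e-02  5.100e-02  1.901e+00 -1.000e-03  1.187e+00 -8.400e-02] [[-0.16, -0.95, -5.29], [83.3, -0.1, -0.2]]
```

View pics/o_wrist.png

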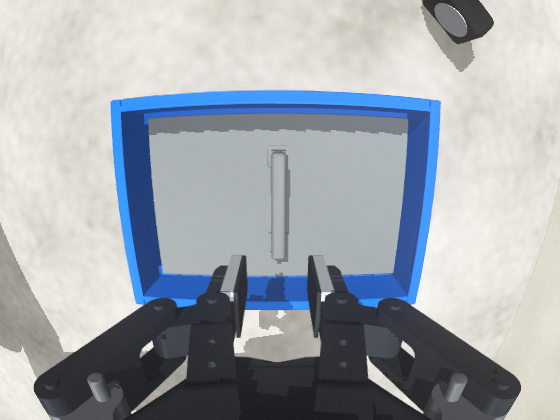

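>>> drive_tool(series=[[[-0.2,-0.19,-0.52],[8.4,0,0]],[[-0.1,-0.26,-0.49],[8.4,0,0]],[[-0.1,-0.33,-0.44],[8.4,0,0]],[[-0.1,-0.39,-0.39],[8.4,0,0]],[[-0.1,-0.44,-0.34],[8.4,0,0]]], grip=1)

```text
time: 17.1
eef_pos: [0.483, 0.2375, 0.2361]
tcp_rot: [-0.631, -0.314, 0.635, -0.315]
contact_force: [0.7, -0.7, 0.0]
opening: 0.999
```

>>> drive_tool(series=[[[0,-0.49,-0.26],[8.4,0,0]],[[0,-0.52,-0.19],[8.4,0,0]],[[0,-0.54,-0.12],[8.4,0,0]],[[0,-0.55,0],[8.4,0,0]],[[0,-0.4,0],[8.4,0,0]]])

```text
time: 17.6
eef_pos: [0.4242, 0.3607, 0.2286]
tcp_rot: [-0.7, -0.059, 0.709, -0.063]
contact_force: [-0.1, -0.9, -0.3]
opening: 0.999
```

```bash
python3 - <<'E'
from h import *
from plant import ctrl
st=ctrl.get_state();print(st["eef_pos"].round(4),st["qpos"].round(3),go(st,[.387,.366,.1],-77.3))
shot('wrist','p')
E
```

```text
[0.4242 0.3607 0.2286] [5.220e-01 4.600e-02 1.875e+00 1.000e-03 1.235e+00 1.919e+00] [[2.58, -0.24, 0.68], [-2.7, 0.8, -0.2]]
```

View pics/p_wrist.png

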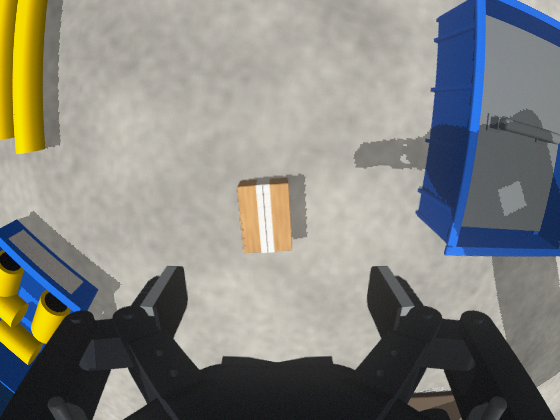

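```bash
python3 - <<'E'
from h import *
c=pickle.load(open("p_wrist.pkl","rb"))
im=c["img"][160:270,220:320,::-1]
cv2.imwrite("pics/p_crop.png",cv2.resize(im,None,fx=5,fy=5,interpolation=cv2.INTER_CUBIC))
hsv=cv2.cvtColor(c["img"],cv2.COLOR_RGB2HSV)
m=((hsv[:,:,1]>70)&(hsv[:,:,0]<25)).astype(np.uint8); k=comp(cv2.morphologyEx(m,cv2.MORPH_CLOSE,np.ones((25,25))),250,220)
cv2.imwrite("pics/p_m.png",k*255)
r=fit(c,k,CAR,(.387,.366,.22));print(r,np.degrees(r[0][2]))
E
```

```text
(array([0.38554618, 0.36703683, 0.24190435]), np.float64(216.54117647058825), np.float64(3635.0)) 13.860098280322754[ WARN:0@0.836] global loadsave.cpp:1063 imwrite_ Unsupported depth image for selected encoder is fallbacked to CV_8U.
```

View pics/p_crop.png

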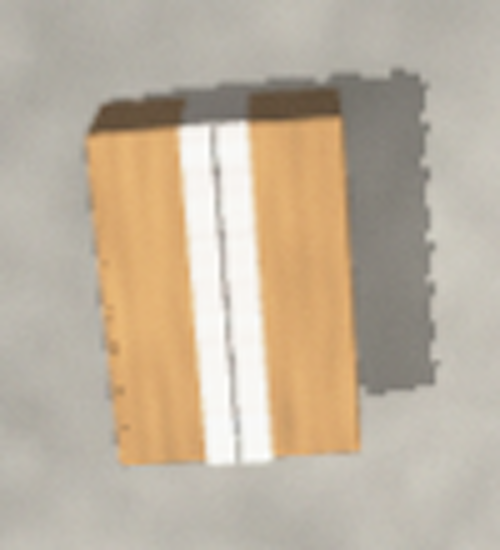

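```bash
python3 - <<'E'
from h import *
from plant import ctrl
c=pickle.load(open("p_wrist.pkl","rb"))
P=np.array([onz(c,220+a/5,160+b/5,.032,True)[:2] for a,b in [(90,133),(342,117),(358,453),(120,463)]]);print(P.mean(0),np.linalg.norm(P-np.roll(P,1,0),axis=1))
d=P[1]-P[2]+P[0]-P[3];print(np.degrees(np.arctan2(d[1],d[0])))
print(go(ctrl.get_state(),[.3855,.3668,.1],-76.1))
E
```

```text
[0.38575036 0.36667231] [0.07509649 0.05231818 0.07587099 0.05282973]
13.107531672476968
[[2.58, -0.22, 0.69], [-4.2, 0.9, -0.1]]
```

>>> drive_tool(series=[[[0.4,-0.05,0.2],[-1.7,0.4,0]],[[0.7,-0.05,0.2],[-1.7,0.4,0]],[[0.8,-0.06,0.2],[0,0,0]],[[0.5,-0.06,0.1],[0,0,0]],[[0,0,0],[0,0,0]]])

```text
time: 18.15
eef_pos: [0.3829, 0.3648, 0.1004]
tcp_rot: [-0.7, -0.084, 0.703, -0.087]
contact_force: [-0.5, -0.1, -0.5]
opening: 1.003
```

```bash
python3 - <<'E'
from h import *
from plant import ctrl
print(go(ctrl.get_state(),[.3857,.3668,.05],-76.5))
E
```

```text
[[1.01, -0.03, -0.07], [0.4, 0.3, -0.3]]
```

>>> drive_tool(series=[[[0.4,-0.03,-0.06],[0.3,0.2,-0.2]],[[0.5,0,0],[0,0,0]],[[0.1,0,0],[0,0,0]],[[0,0,0],[0,0,0]]])

```text
time: 18.55
eef_pos: [0.3877, 0.3665, 0.051]
tcp_rot: [0.702, 0.084, -0.702, 0.085]
contact_force: [0.0, -0.7, 1.2]
opening: 0.999
```

```bash
python3 - <<'E'
from h import *
from plant import ctrl
print(go(ctrl.get_state(),[.3857,.3668,.014],-76.5))
shot('wrist','q')
E
```

```text
[[0.74, -0.02, 0.04], [0.3, -0.0, -0.1]]
```

View pics/q_wrist.png

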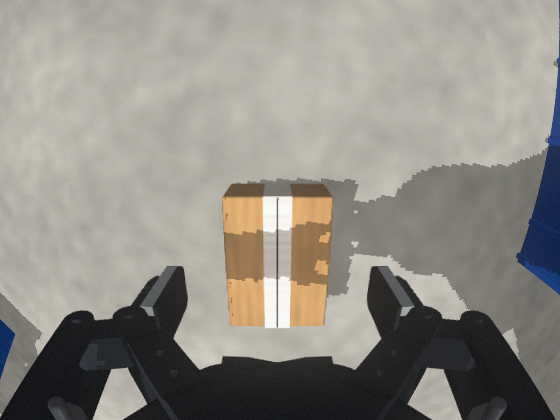

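>>> drive_tool(series=[[[0.3,-0.02,0.04],[0,0,0]],[[0.3,0,0],[0,0,0]],[[0.15,0,0],[0,0,0]],[[0,0,0],[0,0,0]]])

```text
time: 19.0
eef_pos: [0.389, 0.369, 0.0163]
tcp_rot: [0.705, 0.086, -0.699, 0.084]
contact_force: [-0.9, 0.3, 0.3]
opening: 1.005
```

```bash
python3 - <<'E'
from h import *
from plant import ctrl
print(go(ctrl.get_state(),[.3857,.3668,.014],-76.5))
E
```

```text
[[0.04, 0.03, 0.07], [0.3, -0.6, 0.1]]
```

>>> drive_tool(series=[[[0.04,0.02,0.06],[0,-0.5,0]],[[0,0,0],[0,0,0]]])

```text
time: 19.2
eef_pos: [0.3864, 0.3676, 0.0147]
tcp_rot: [0.702, 0.086, -0.702, 0.084]
contact_force: [0.7, 1.0, 0.7]
opening: 1.002
```

>>> drive_tool(series=[[[0,0,0],[0,0,0]],[[0,0,0],[0,0,0]],[[0,0,0],[0,0,0]],[[0,0,0],[0,0,0]]], grip=-1, newtons=30)

```text
time: 19.6
eef_pos: [0.3873, 0.3681, 0.0161]
tcp_rot: [0.703, 0.086, -0.701, 0.084]
contact_force: [0.2, 0.8, -1.7]
opening: 0.621
```

```bash
python3 - <<'E'
from h import *
from plant import ctrl
print(go(ctrl.get_state(),[.3857,.3668,.014],-76.5))
E
```

```text
[[0.04, 0.02, 0.04], [0.3, -0.2, 0.2]]
```

>>> drive_tool(series=[[[-0.2,0,0],[0,0,0]],[[-0.6,0,0],[0,0,0]],[[-0.9,0,0],[0,0,0]],[[-0.9,0,0],[0,0,0]],[[-0.9,0,0],[0,0,0]]])

```text
time: 20.1
eef_pos: [0.381, 0.3637, 0.1884]
tcp_rot: [-0.696, -0.083, 0.708, -0.087]
contact_force: [0.9, 0.6, -2.1]
opening: 0.63
```

```bash
python3 - <<'E'
from h import *
from plant import ctrl
print(go(ctrl.get_state(),[.4833,.1082,.2],-84.1))
E
```

```text
[[-0.22, 5.45, -0.76], [7.9, 1.0, -0.3]]
```

>>> drive_tool(series=[[[-0.1,0.5,-0.08],[1.5,0.3,0]],[[-0.1,0.9,-0.15],[2,0.3,0]],[[0,0.9,-0.15],[2,0.3,0]],[[0,0.9,-0.15],[2,0,0]],[[0,0.9,-0.15],[0,0,0]]])

```text
time: 20.6
eef_pos: [0.4541, 0.169, 0.2134]
tcp_rot: [0.714, 0.043, -0.698, 0.039]
contact_force: [0.6, 0.1, -1.8]
opening: 0.628
```

>>> drive_tool(series=[[[0,0.7,-0.1],[0,0,0]],[[0,0.4,0],[0,0,0]],[[0,0,0],[0,0,0]],[[0,0,0],[0,0,0]]])

```text
time: 21.0
eef_pos: [0.4658, 0.108, 0.2152]
tcp_rot: [0.715, 0.04, -0.697, 0.036]
contact_force: [0.1, -0.1, -2.0]
opening: 0.627
```

```bash
python3 - <<'E'
from h import *
from plant import ctrl
print(go(ctrl.get_state(),[.4833,.1082,.14],-84.1))
shot('wrist','r')
E
```

```text
[[1.51, 0.04, -0.31], [0.3, -1.4, 0.2]]
```

View pics/r_wrist.png

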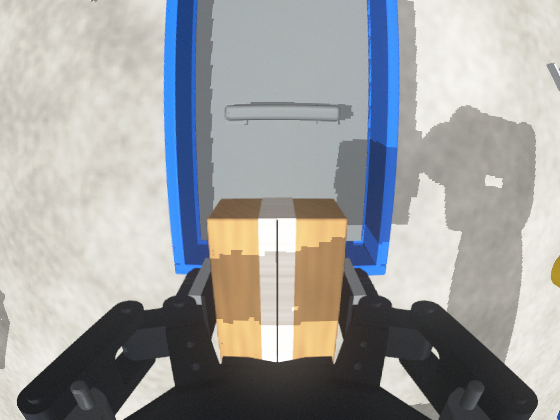

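>>> drive_tool(series=[[[0.3,0.04,-0.15],[0.3,-0.7,0.1]],[[0.5,0,-0.12],[0,-0.5,0]],[[0.5,0,0],[0,0,0]],[[0.1,0,0],[0,0,0]],[[0,0,0],[0,0,0]]])

```text
time: 21.55
eef_pos: [0.4805, 0.1141, 0.1457]
tcp_rot: [0.708, 0.041, -0.704, 0.038]
contact_force: [-1.2, 0.3, -1.7]
opening: 0.626
```

```bash
python3 - <<'E'
from h import *
from plant import ctrl
print(go(ctrl.get_state(),[.4833,.1082,.09],-84.1))
shot('wrist','s')
E
```

```text
[[1.11, 0.13, -0.04], [0.5, -0.4, 0.2]]
```

View pics/s_wrist.png

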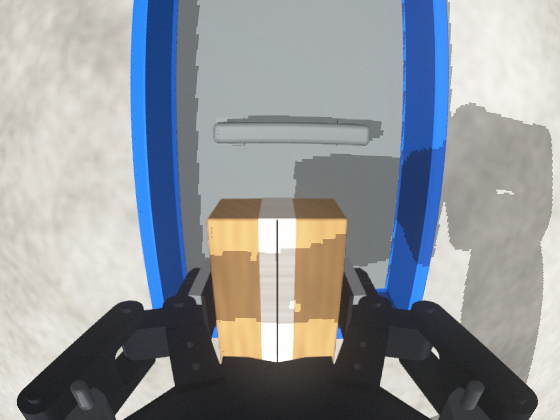

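>>> drive_tool(series=[[[0.2,0.13,-0.04],[0.4,-0.3,0.2]],[[0.4,0,0],[0,0,0]],[[0.3,0,0],[0,0,0]],[[0,0,0],[0,0,0]]])

```text
time: 22.0
eef_pos: [0.4872, 0.1078, 0.104]
tcp_rot: [0.71, 0.037, -0.702, 0.038]
contact_force: [0.5, 0.0, -1.8]
opening: 0.627
```

```bash
python3 - <<'E'
from h import *
from plant import ctrl
print(go(ctrl.get_state(),[.4833,.1082,.082],-84.1))
E
```

```text
[[0.44, -0.02, 0.08], [0.2, -0.7, -0.1]]
```

>>> drive_tool(series=[[[0.15,-0.01,0.06],[0.2,-0.6,0]],[[0.15,0,0],[0,0,0]],[[0,0,0],[0,0,0]]])

```text
time: 22.3
eef_pos: [0.4859, 0.1077, 0.0902]
tcp_rot: [0.708, 0.035, -0.705, 0.037]
contact_force: [0.1, -0.3, -2.5]
opening: 0.625
```

```bash
python3 - <<'E'
from h import *
from plant import ctrl
print(go(ctrl.get_state(),[.4833,.1082,.082],-84.1))
shot('wrist','t')
E
```

```text
[[0.16, -0.02, 0.05], [-0.1, -0.2, -0.2]]
```

View pics/t_wrist.png

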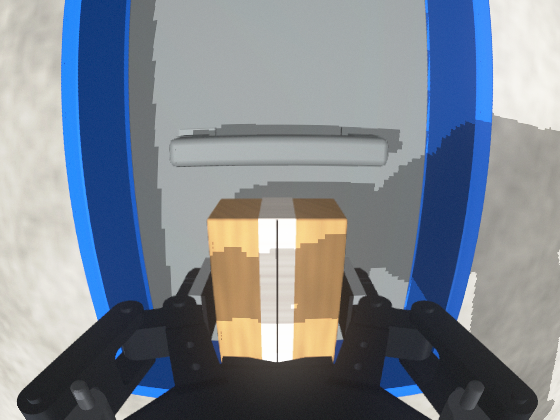

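>>> drive_tool(series=[[[0.1,-0.02,0.05],[0,-0.2,0]],[[0,0,0],[0,0,0]],[[0.06,0,0.02],[0,0,0]],[[0,0,0],[0,0,0]]])

```text
time: 22.75
eef_pos: [0.4832, 0.1084, 0.0833]
tcp_rot: [0.708, 0.035, -0.705, 0.037]
contact_force: [-0.2, -0.2, -1.0]
opening: 0.627
```

>>> drive_tool(series=[[[0.06,0,0.02],[0,-0.2,0]],[[0.02,0,0],[0,0,0]]])

```text
time: 22.95
eef_pos: [0.4837, 0.1084, 0.082]
tcp_rot: [0.707, 0.035, -0.705, 0.037]
contact_force: [-3.5, 0.4, 3.5]
opening: 0.625
```

>>> drive_tool(series=[[[0,0,0],[0,0,0]],[[0,0,0],[0,0,0]],[[0,0,0],[0,0,0]]], grip=0.6)

```text
time: 23.25
eef_pos: [0.4848, 0.1084, 0.0827]
tcp_rot: [0.708, 0.035, -0.704, 0.037]
contact_force: [0.2, 0.8, -0.8]
opening: 0.796
```

>>> drive_tool(series=[[[-0.2,0,0],[0,0,0]],[[-0.5,0,0],[0,0,0]],[[-0.8,0,0],[0,0,0]],[[-0.8,0,0],[0,0,0]],[[-0.4,0,0],[0,0,0]]])

```text
time: 23.75
eef_pos: [0.4813, 0.1086, 0.2197]
tcp_rot: [-0.704, -0.035, 0.708, -0.037]
contact_force: [0.7, 0.1, -0.2]
opening: 0.797
```

```bash
python3 - <<'E'
from h import *
from plant import ctrl
st=ctrl.get_state();print(st["qpos"].round(2),go(st,[.53,-.36,.25],-84.1))
shot('wrist','u')
E
```

```text
[ 0.02 -0.1   2.03 -0.    1.21  1.49] [[-0.58, 9.42, -0.02], [-0.1, 0.3, -0.1]]
```

View pics/u_wrist.png

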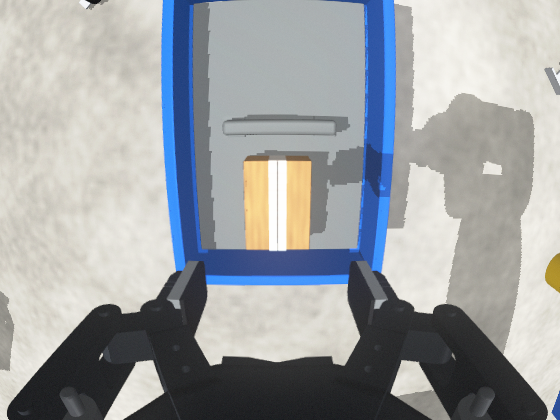

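>>> drive_tool(series=[[[-0.2,0.5,-0.1],[0,0,0]],[[-0.2,0.95,-0.1],[0,0,0]],[[-0.2,0.95,-0.1],[0,0,0]],[[0,0.95,-0.1],[0,0,0]],[[0,0.95,0],[0,0,0]]], grip=1)

```text
time: 24.3
eef_pos: [0.5264, -0.1043, 0.2586]
tcp_rot: [0.709, 0.039, -0.703, 0.041]
contact_force: [0.1, 0.1, 0.1]
opening: 0.997
```

>>> drive_tool(series=[[[0,0.95,0],[0,0,0]],[[0,0.95,0],[0,0,0]],[[0,0.95,0],[0,0,0]],[[0,0.95,0],[0,0,0]],[[0,0.6,0],[0,0,0]]])

```text
time: 24.8
eef_pos: [0.5502, -0.334, 0.2595]
tcp_rot: [0.71, 0.038, -0.703, 0.04]
contact_force: [-0.1, 0.5, 0.1]
opening: 0.998
```

```bash
python3 - <<'E'
from h import *
from plant import ctrl
st=ctrl.get_state();print(st["qpos"].round(2),go(st,[.58,-.387,.12],-84.1))
shot('wrist','v')
E
```

```text
[-0.7   0.2   1.65  0.    1.28  0.75] [[2.8, 1.11, -0.45], [0.4, -0.6, -0.2]]
```

View pics/v_wrist.png

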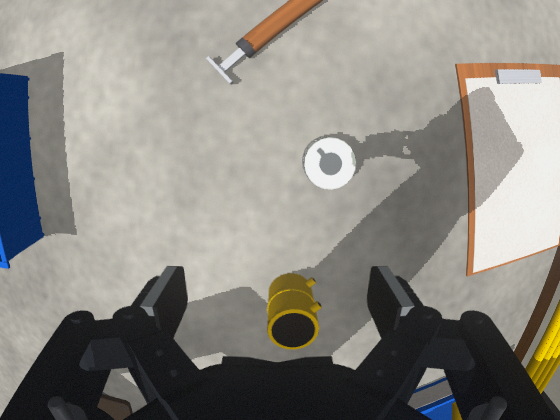

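```bash
python3 - <<'E'
from h import *
from plant import ctrl
c=pickle.load(open("v_wrist.pkl","rb"))
im=c["img"].astype(int);m=(im.min(2)>205).astype(np.uint8)
m[:120]=0;m[210:]=0;m[:,:290]=0;m[:,370:]=0
cs,_=cv2.findContours(m,cv2.RETR_EXTERNAL,cv2.CHAIN_APPROX_NONE);k=max(cs,key=cv2.contourArea)
h=cv2.convexHull(k)[:,0]
P=np.array([onz(c,u,v,.032,True)[:2] for u,v in h])
ctr,r=cv2.minEnclosingCircle((P*1000).astype(np.float32));print(ctr,r)
f=least_squares(lambda x:np.hypot(P[:,0]-x[0],P[:,1]-x[1])-x[2],[.58,-.387,.03]);print(f.x,f.cost)
print("blade",onz(c,225,68,.005,True),onz(c,238,82,0.005,True),"coupler",onz(c,293,328,.09,True))
print(go(ctrl.get_state(),[f.x[0],f.x[1],.12],-84.1))
cv2.imwrite("pics/v_crop.png",cv2.resize(c["img"][120:210,290:370,::-1],None,fx=6,fy=6))
E
```

```text
(580.5409545898438, -390.4839782714844) 29.41387939453125
[ 0.58061145 -0.39034191  0.02914584] 8.769254732093396e-07
blade [ 0.67827355 -0.25818492  0.005     ] [ 0.66241468 -0.2754714   0.005     ] coupler [ 0.39991317 -0.36867945  0.09      ]
[[2.8, 1.09, -0.47], [0.3, -0.5, -0.4]]
```

View pics/v_crop.png

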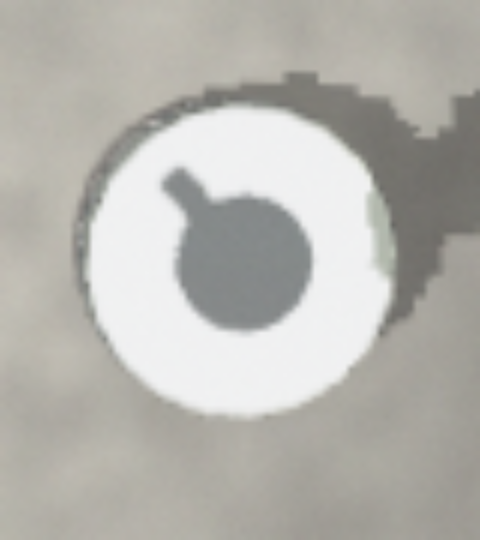

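>>> drive_tool(series=[[[0.3,0.2,-0.1],[0.3,-0.3,-0.2]],[[0.7,0.3,-0.12],[0,-0.2,0]],[[0.8,0.3,-0.12],[0,0,0]],[[0.8,0.25,-0.1],[0,0,0]],[[0.2,0,0],[0,0,0]]])

```text
time: 25.35
eef_pos: [0.5796, -0.3942, 0.119]
tcp_rot: [0.708, 0.032, -0.704, 0.038]
contact_force: [-0.8, 1.4, -0.9]
opening: 1.0
```

```bash
python3 - <<'E'
from h import *
from plant import ctrl
print(go(ctrl.get_state(),[.5805,-.3904,.05],-84.1))
E
```

```text
[[1.38, -0.09, -0.02], [-0.3, -0.3, -0.5]]
```

>>> drive_tool(series=[[[0.4,-0.08,-0.02],[-0.3,-0.3,-0.4]],[[0.5,0,0],[0,0,0]],[[0.3,0,0],[0,0,0]],[[0,0,0],[0,0,0]]])

```text
time: 25.75
eef_pos: [0.5802, -0.3883, 0.0578]
tcp_rot: [-0.706, -0.037, 0.706, -0.037]
contact_force: [0.0, 0.2, 0.7]
opening: 1.002
```

```bash
python3 - <<'E'
from h import *
from plant import ctrl
print(go(ctrl.get_state(),[.5805,-.3904,.014],-84.1))
shot('wrist','w')
E
```

```text
[[0.88, 0.04, -0.0], [0.1, 0.0, 0.0]]
```

View pics/w_wrist.png

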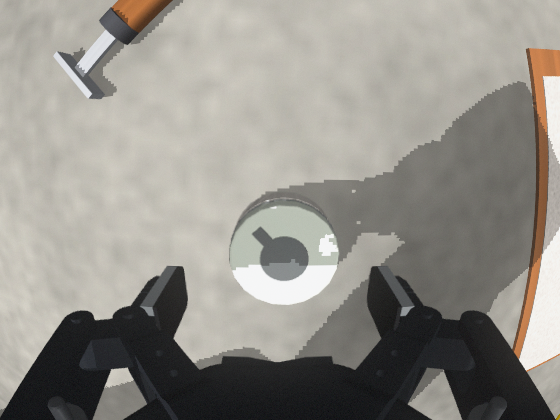

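>>> drive_tool(series=[[[0.3,0.06,0],[0,0,0]],[[0.35,0,0],[0,0,0]],[[0.2,0,0],[0,0,0]],[[0,0,0],[0,0,0]]])

```text
time: 26.2
eef_pos: [0.5838, -0.394, 0.0189]
tcp_rot: [0.709, 0.034, -0.704, 0.04]
contact_force: [-0.0, -0.9, 0.2]
opening: 1.001
```

```bash
python3 - <<'E'
from h import *
from plant import ctrl
print(go(ctrl.get_state(),[.5805,-.3904,.014],-84.1))
E
```

```text
[[0.1, -0.08, 0.06], [0.1, -0.4, -0.4]]
```

>>> drive_tool(series=[[[0.1,-0.06,0.05],[0,-0.4,-0.3]],[[0,0,0],[0,0,0]]])

```text
time: 26.4
eef_pos: [0.5807, -0.3911, 0.0131]
tcp_rot: [-0.706, -0.036, 0.707, -0.037]
contact_force: [-0.1, 0.6, -0.7]
opening: 1.006
```

>>> drive_tool(series=[[[0,0,0],[0,0,0]],[[0,0,0],[0,0,0]],[[0,0,0],[0,0,0]],[[0,0,0],[0,0,0]]], grip=-1, newtons=30)

```text
time: 26.8
eef_pos: [0.5811, -0.3914, 0.0141]
tcp_rot: [-0.706, -0.036, 0.706, -0.038]
contact_force: [-0.2, -0.3, -1.9]
opening: 0.691
```

```bash
python3 - <<'E'
from h import *
from plant import ctrl
print(go(ctrl.get_state(),[.5805,-.3904,.014],-84.1))
E
```

```text
[[0.0, -0.02, 0.01], [0.1, 0.0, -0.2]]
```

>>> drive_tool(series=[[[-0.2,0,0],[0,0,0]],[[-0.6,0,0],[0,0,0]],[[-0.9,0,0],[0,0,0]],[[-0.9,0,0],[0,0,0]],[[-0.9,0,0],[0,0,0]]])

```text
time: 27.3
eef_pos: [0.5762, -0.3866, 0.1833]
tcp_rot: [-0.7, -0.042, 0.712, -0.032]
contact_force: [0.4, -0.1, -1.7]
opening: 0.688
```

```bash
python3 - <<'E'
from h import *
from plant import ctrl
print(go(ctrl.get_state(),[.6052,.1208,.2],-84.1))
shot('wrist','x')
E
```

```text
[[-0.21, -10.04, -1.63], [0.1, 1.0, 0.9]]
```

View pics/x_wrist.png

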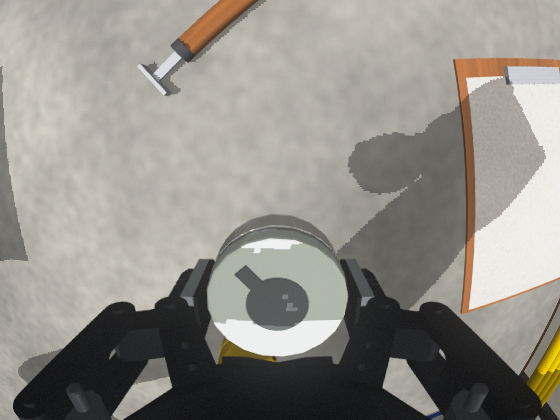

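>>> drive_tool(series=[[[-0.1,-0.4,-0.1],[0,0.4,0.4]],[[-0.2,-0.8,-0.15],[0,0.3,0.3]],[[-0.1,-0.9,-0.15],[0,0.3,0.2]],[[0,-0.95,-0.15],[0,0,0]],[[0,-0.95,-0.15],[0,0,0]]])

```text
time: 27.85
eef_pos: [0.596, -0.1898, 0.2222]
tcp_rot: [0.716, 0.024, -0.697, 0.042]
contact_force: [0.7, -0.1, -1.9]
opening: 0.691
```

>>> drive_tool(series=[[[0,-0.95,-0.15],[0,0,0]],[[0,-0.95,-0.15],[0,0,0]],[[0,-0.95,-0.15],[0,0,0]],[[0,-0.9,-0.15],[0,0,0]],[[0,-0.7,-0.15],[0,0,0]]])

```text
time: 28.35
eef_pos: [0.611, 0.0459, 0.219]
tcp_rot: [0.717, 0.024, -0.695, 0.042]
contact_force: [-0.7, -0.5, -1.7]
opening: 0.686
```

```bash
python3 - <<'E'
from h import *
from plant import ctrl
print(go(ctrl.get_state(),[.6052,.1208,.16],-84.1))
E
```

```text
[[1.14, -1.53, 0.01], [-0.5, -1.7, -1.6]]
```

>>> drive_tool(series=[[[0,-0.6,0],[-0.2,-0.6,-0.6]],[[0.1,-0.5,0],[-0.2,-0.6,-0.6]],[[0.3,-0.3,0],[0,-0.4,-0.3]],[[0.4,0,0],[0,0,0]],[[0,0,0],[0,0,0]]])

```text
time: 28.85
eef_pos: [0.6027, 0.1244, 0.1763]
tcp_rot: [0.707, 0.039, -0.705, 0.038]
contact_force: [-0.4, 0.5, -2.8]
opening: 0.69
```

```bash
python3 - <<'E'
from h import *
from plant import ctrl
print(go(ctrl.get_state(),[.6052,.1208,.13],-84.1))
shot('wrist','y');shot('scene','y')
E
```

```text
[[0.93, 0.08, -0.04], [0.3, -0.2, 0.0]]
```

View pics/y_wrist.png

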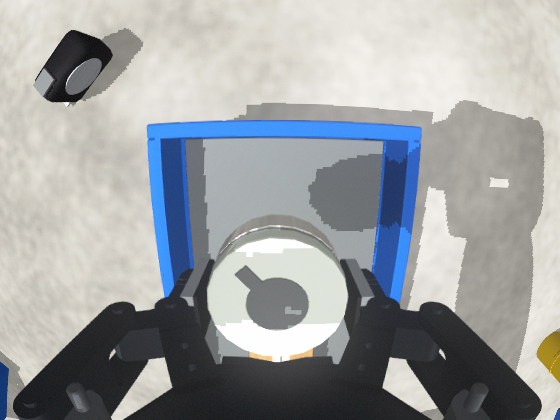

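View pics/y_scene.png

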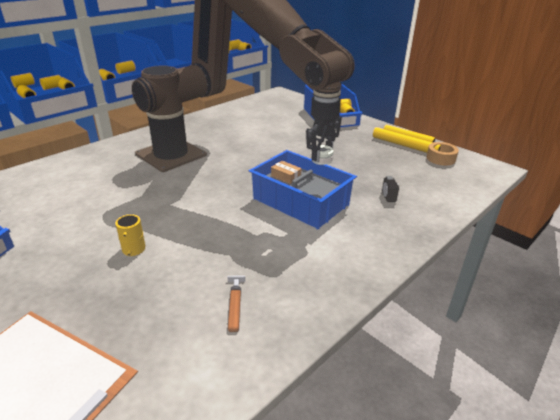

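>>> drive_tool(series=[[[0.2,0.07,-0.04],[0.3,-0.2,0]],[[0.4,0,0],[0,0,0]],[[0.3,0,0],[0,0,0]],[[0,0,0],[0,0,0]]])

```text
time: 29.35
eef_pos: [0.6107, 0.1175, 0.1359]
tcp_rot: [0.71, 0.034, -0.702, 0.035]
contact_force: [-0.8, -0.0, -2.4]
opening: 0.69
```

```bash
python3 - <<'E'
from h import *
from plant import ctrl
print(go(ctrl.get_state(),[.6052,.1208,.08],-84.1))
E
```

```text
[[1.12, -0.08, 0.12], [-0.3, -0.7, -0.1]]
```

>>> drive_tool(series=[[[0.3,-0.07,0.12],[-0.2,-0.6,0]],[[0.3,0,0],[0,0,0]],[[0.2,0,0],[0,0,0]],[[0,0,0],[0,0,0]]])

```text
time: 29.75
eef_pos: [0.6047, 0.1199, 0.0934]
tcp_rot: [0.707, 0.035, -0.706, 0.036]
contact_force: [-1.0, -0.4, -1.7]
opening: 0.688
```

```bash
python3 - <<'E'
from h import *
from plant import ctrl
print(go(ctrl.get_state(),[.6052,.1208,.08],-84.1))
shot('wrist','z')
E
```

```text
[[0.27, -0.02, -0.01], [-0.1, -0.1, -0.1]]
```

View pics/z_wrist.png

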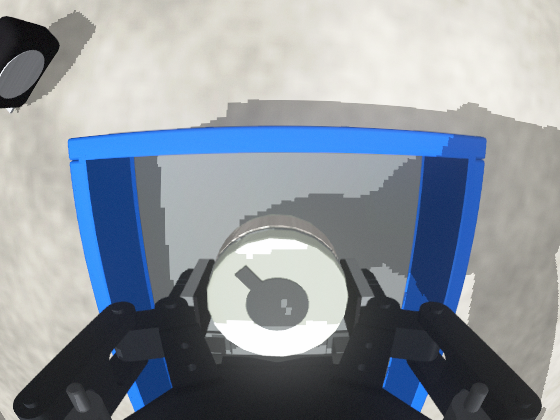

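>>> drive_tool(series=[[[0.12,-0.02,0],[0,0,0]],[[0.08,0,0],[0,0,0]],[[0,0,0],[0,0,0]],[[0.06,0,0],[0,0,0]],[[0,0,0],[0,0,0]]])

```text
time: 30.3
eef_pos: [0.6068, 0.1212, 0.0822]
tcp_rot: [0.709, 0.035, -0.704, 0.036]
contact_force: [-0.9, 0.6, -1.6]
opening: 0.693
```

>>> drive_tool(series=[[[0.06,0,0],[0,0,0]],[[0.02,0,0],[0,0,0]]])

```text
time: 30.5
eef_pos: [0.6078, 0.1213, 0.0799]
tcp_rot: [0.709, 0.035, -0.703, 0.036]
contact_force: [-3.2, 0.3, 5.2]
opening: 0.692
```

Contact at the predicted height; release and rise.

>>> drive_tool(series=[[[0,0,0],[0,0,0]],[[0,0,0],[0,0,0]],[[0,0,0],[0,0,0]]], grip=0.7)

```text
time: 30.8
eef_pos: [0.6089, 0.1213, 0.0809]
tcp_rot: [0.71, 0.035, -0.702, 0.036]
contact_force: [0.3, 0.2, -0.4]
opening: 0.849
```

>>> drive_tool(series=[[[-0.2,0,0],[0,0,0]],[[-0.5,0,0],[0,0,0]],[[-0.8,0,0],[0,0,0]],[[-0.8,0,0],[0,0,0]],[[-0.6,0,0.4],[0,0,0]]])

```text
time: 31.3
eef_pos: [0.5852, 0.119, 0.2261]
tcp_rot: [0.707, 0.035, -0.706, 0.036]
contact_force: [-1.3, -0.1, 0.1]
opening: 0.852
```

>>> drive_tool(series=[[[-0.4,0,0.7],[0,0,0]],[[0,0,0.7],[0,0,0]],[[0,0,0.3],[0,0,0]],[[0,0,0],[0,0,0]],[[0,0,0],[0,0,0]]])

```text
time: 31.8
eef_pos: [0.501, 0.1104, 0.259]
tcp_rot: [0.714, 0.035, -0.698, 0.036]
contact_force: [-0.1, 0.3, -0.4]
opening: 0.853
```

```bash
python3 - <<'E'
from h import *
shot('wrist','A');shot('side','A');shot('scene','A')
for n,r in(('side',(170,320,150,350)),('scene',(140,230,230,370))):
    im=cv2.imread(f'pics/A_{n}.png')[r[0]:r[1],r[2]:r[3]];cv2.imwrite(f'pics/A_{n}c.png',cv2.resize(im,None,fx=4,fy=4,interpolation=cv2.INTER_CUBIC))
E
```

```text
(no output)
```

View pics/A_wrist.png

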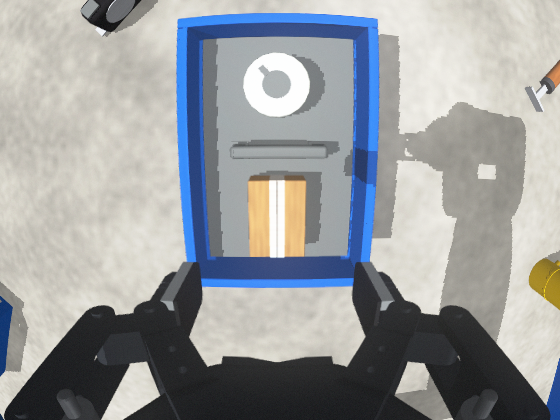

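View pics/A_sidec.png

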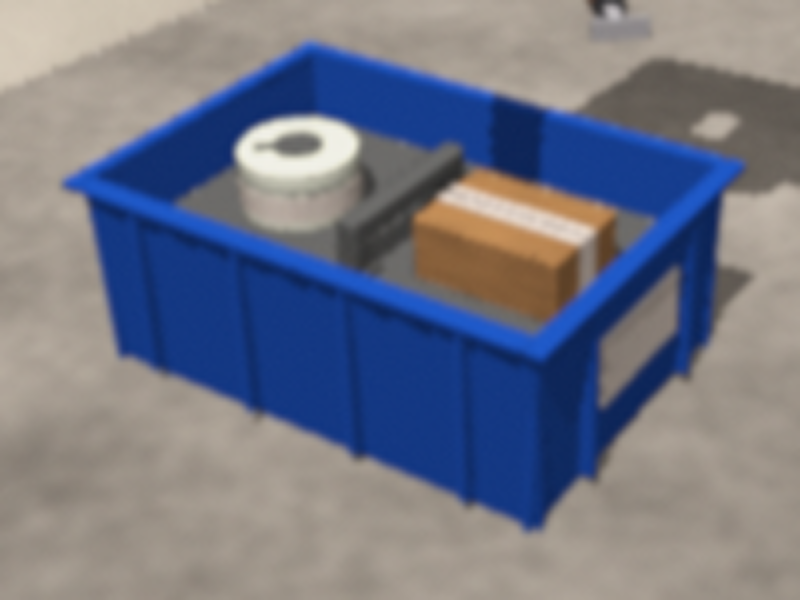

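View pics/A_scenec.png

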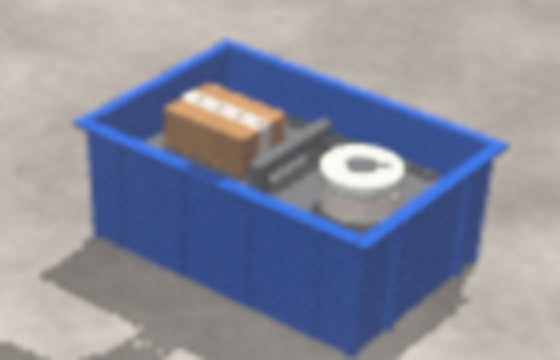

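The last pictures show the tub at wrist pixel (277,85) and the carton at (277,217), both flat on the level plate with the handle between them, and the gripper clear. I'm handing in.

```bash
python3 -c "
from plant import ctrl
print(ctrl.sign_off())"
```

```text
the job is handed in; nothing more can be done
None
```

The blue box is packed as asked and handed in at about 32 s of the 72 s allowed. I did it in this order:

1. **Elbow:** laid flat on the floor beside the tee.
2. **Divider plate:** lowered onto the ledges.
3. **Carton:** laid on the −x side of the handle.
4. **Tub:** laid on the +x side of the handle.

Each piece was lowered until light contact before release. The contact readings were about 6 N or less, and the tool stopped within about 1 mm of the height expected for each.

In the last wrist, side and scene pictures, the plate looks level and centred, and both items lie flat with the handle between them. The gripper is clear of everything. I never touched the coupler, tape measure or scraper, and they look unmoved in the later pictures.

- **Not confirmed from the pictures:** the elbow and tee could not be seen once the plate was in. The plate reaching its expected height suggests nothing underneath is holding it up.
- **Small disagreements:** the camera estimates of the box position differed by 1–2 mm between views, and one distant view was off by about 13 mm, which I discarded. The arm also drifted a few mm on each descent, and I corrected this before each fit.

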